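# Line up the shop ornaments by height on the display board

## Robot

A 6-joint arm with a two-finger parallel gripper is mounted at the origin on a cart in front of the work surface, level with it; the furniture and walls round the work are solid. World frame = base frame: x ahead of the robot, y to its left, z up, the work surface at z = 0. Lengths are in m, angles in rad, forces in N, time in s.
With the tool pointing down it reaches from about 0.425 to 0.95 m from the base axis. Payload 3.5 kg.
Tool frame: the origin (TCP) lies at the very end of the fingers, on their centre line; the grasp point (between the pads) lies 19 mm behind it (tcp_to_grasp is the distance from the TCP to the grasp point, in m); z points along the fingers, y is the direction in which the jaws open and shut (so a half turn about z gives the same grasp; the last joint's range is limited). The gripper opens to 85 mm and grips with 20 to 120 N. Pads are 22 mm wide; open, the fingers measure 114 mm over their backs; the gripper's body (76 mm by 85 mm) begins 54 mm behind the grasp point. The pads swing forward as they close: fully open they stand 13 mm farther back than shut.
Start: joints at [-1.472, 0.286, 1.577, -0, 1.279, -0.15], TCP at [0.166, -0.654, 0.231] pointing down, gripper open.
Joint ranges: [-2.77, 2.77], [-0.9, 2.22], [0.21, 2.48], [-1.53, 4.67], [0.24, 2.81], [-2.84, 2.84]. Speed limits (rad/s): [2.79, 2.79, 3.14, 3.14, 3.14, 3.14].

## Interface

Orientations are given as a unit quaternion [x, y, z, w].
In Python, from plant import * gives the robot as it stands. The module is installed in compiled form; this text tells all that it offers.
- The arm moves only by the tool arm_command, never from a script. Its argument "steps" is a list of rows, each a list of 3 entries, a list of its own where there are three numbers: the turn, a rotation vector about the tool's x, y, z in rad, then the shift along the tool's x, y, z in m, then the gripper command: -1 is shut, 1 is fully open, values between are in proportion. A call has 1 to 12 rows; each row is the pose to reach, as a shift and turn from the pose measured when the call began, along the tool's axes at that moment; what a row does not reach only later rows make up. A row lasts 1/8 s, in which the tool goes at most 62.5 mm and 10.7 degrees, less where a joint would pass 70% of its speed; a pose out of reach is approached as far as the arm can. A call with a gripper value outside its range is refused whole. The fingers move at their own pace and stop on an object; "force" is the grip in N (left out, the last holds). Time passes only in rows, so rows that repeat a pose let the fingers close. It gives the time, the measured TCP pose, the force and the opening at its end, in the units of the state.
- get_state(): the state, without advancing time (a new reading comes with each control period).
- read_camera(name): name is "scene" or "top"; returns a dict with "frame" (480x640x3 uint8, red, green, blue), "vfov" (degrees; the focal length in pixels is half the picture's height over the tangent of half this angle, whatever the lens; pixels are square), "cx", "cy" (the principal point, pixels), "position" and "rotation" of the camera in the world. Camera axes: x right, y up, looking along -z (the intrinsics and any distortion apply to the point x, -y, -z); pixel columns grow to the right and rows downward; lengths in m; the calibration is good to about 2 mm. A picture is of the moment at which its call begins. There is no depth.
- sign_off(): hands the job in, once; it reports no verdict.
The state is a dict: "time": time; "qpos": joint angles; "dq": joint speeds; "joint_efforts": joint torques, N m; "eef_pos": TCP position; "tcp_rot": TCP orientation; "contact_force": force on the tool from outside, world axes, zero at the start; "wrist_torque": the same for the moment, N m; "opening": opening from 0.0 (shut) to 1.0 (fully open).
Only numpy, scipy, OpenCV 4.12 (cv2) and the standard library are available. Lean on these libraries where they do the work, as an engineer would, in place of code of your own. Each camera call takes 0.05 s, during which the arm holds its last target.

## Task

Set the four ornaments that stand on the right of this table (dark pot, toadstool, hare, house) upright on the cork mats of the wooden display board, one in the middle of each mat, so that they step down in height along the row: the tallest on the mat next to the dark wooden keepsake box (it may stand at either end of the board), the shortest at the far end. Leave the little metal tealight that stands among them where it is.

Things in the scene. Friction and masses are not known exactly. Their poses are not given: they have to be found in the camera images.
- pot_center (a point): small dark round glass pot, open at the top, 60 mm wide and 44 mm high (the shortest ornament), standing on the table; the point is its centre, 22 mm above its foot. Bulging wall, widest (60 mm) about half-way up; grip it across from any side. z axis up
- toadstool_center (a point): small ceramic toadstool with a red spotted cap, 80 mm high (third in height); cap 62 mm across and widest about 50 mm above the foot, stem 38 mm wide below 39 mm; the point is on its axis, 40 mm above its foot. Grip it from above across the widest part of the cap, from any side. z axis up
- rabbit_center (a point): black sitting hare figurine on a plinth, 36 x 50 mm and 102 mm high with its ears (second in height); the point is on its upright axis, 51 mm above its foot. Its x axis is the narrow (36 mm) way; solid to the touch as a 36 mm round post. z axis up
- house_center (a point): pale ceramic house with a gabled roof, 51 x 68 mm and 127 mm high (the tallest ornament); the point is on its upright axis, 63.5 mm above its foot. Its x axis is the narrow (51 mm) way, square to the flat front and back walls; grip it across these. z axis up
- mat_0_top (a point): flat square cork mat, 80 x 80 x 3 mm, fixed on the long dark wooden display board (100 x 400 x 12 mm) at the back of the table; the point is the centre of its top face (15 mm above the table). Its y axis runs along the row of mats. Neighbouring mats are about 100 mm apart, centre to centre. Number 1 of the four, counted from the left as the robot sees them
- mat_1_top (a point): flat square cork mat, 80 x 80 x 3 mm, fixed on the long dark wooden display board (100 x 400 x 12 mm) at the back of the table; the point is the centre of its top face (15 mm above the table). Its y axis runs along the row of mats. Neighbouring mats are about 100 mm apart, centre to centre. Number 2 of the four, counted from the left as the robot sees them
- mat_2_top (a point): flat square cork mat, 80 x 80 x 3 mm, fixed on the long dark wooden display board (100 x 400 x 12 mm) at the back of the table; the point is the centre of its top face (15 mm above the table). Its y axis runs along the row of mats. Neighbouring mats are about 100 mm apart, centre to centre. Number 3 of the four, counted from the left as the robot sees them
- mat_3_top (a point): flat square cork mat, 80 x 80 x 3 mm, fixed on the long dark wooden display board (100 x 400 x 12 mm) at the back of the table; the point is the centre of its top face (15 mm above the table). Its y axis runs along the row of mats. Neighbouring mats are about 100 mm apart, centre to centre. Number 4 of the four, counted from the left as the robot sees them
- keepsake_center (a point): dark brown wooden keepsake box with a hinged lid and a small brass knob, 100 x 119 x 58 mm, fixed; it stands at one end of the display board and marks the end for the tallest ornament (a pink dotted pot stands at the other end). The point is its centre, 29 mm above the table, about 115 mm from the centre of the nearest mat
- tealight_center (a point): loose tealight in a metal cup, 38 mm across and 20 mm high, standing on the table among the ornaments; to be left alone. The point is its centre, 10 mm above the table
There are look-alikes about, which are no part of the job. Leave any turquoise look-alike of the part that bears house_center alone.

How it is judged:
By the outcome, as a careful person would: the job done as asked, in the order asked, and still so for the second after the job is handed in, with the robot touching nothing.
It also fails if it takes over 104 s, if anything falls off the work surface, if the arm or the gripper's body presses on something with over 40 N, if the wrist force passes 120 N, or if a joint passes its speed limit or range.

## Working session

There is one attempt and no reset: what is moved stays moved. The work goes in short steps, Python scripts to look and compute and a tool call to move; the robot and the scene stay as the last step left them, time stands still between calls to the robot, and variables do not carry over. Pictures are saved under pics/ and viewed, and the job is handed in when it is done.

Besides the shell and the picture viewer there is one more tool, called after "Emit:" by a JSON object that holds its "name" and its "arguments", one argument or row to a line. arm_command: Moves the arm, as the interface text tells. Its arguments: {"type":"object","properties":{"steps":{"type":"array"},"force":{"type":"number"}},"required":["steps"]}

```bash
mkdir -p pics
python3 - <<'E'
from plant import *
import cv2,json
s=get_state();print({k:(v.tolist() if hasattr(v,'tolist') else v) for k,v in s.items()})
for n in("scene","top"):
    c=read_camera(n);cv2.imwrite(f"pics/{n}0.png",c["frame"][...,::-1])
    print(n,{k:v for k,v in c.items() if k!="frame"})
E
```

```text
{'time': 0.0, 'qpos': [-1.4720376744286086, 0.2871619527897112, 1.5781729386233307, 1.451636509283579e-05, 1.2785718700510915, -0.15001252438285068], 'dq': [-0.00018648763158102982, -0.0012565168369888231, 0.001201793670362269, 0.0016540984957038008, 0.0006994010888241631, 1.5594683130636206e-05], 'joint_efforts': [-0.0006127112828835379, -40.598745346069336, -29.26226556301117, -0.0001218291072291322, 0.005824412510264665, -9.26067542650344e-07], 'eef_pos': [0.1661531761900148, -0.6535626862979076, 0.22995183710565564], 'tcp_rot': [0.9922736777233049, 0.12406292627523921, 3.659426462773959e-05, -0.0011564957203637986], 'contact_force': [0.07585797610308999, -0.8919967887376294, -0.19499190533558683], 'wrist_torque': [-0.0023023064463035996, -0.032718280963199994, -0.020435887571241273], 'opening': 0.9984355357425826}
scene {'vfov': 49.68225385876477, 'cx': 317.1783349839483, 'cy': 234.19604210179983, 'position': array([-0.05975796,  0.52958923,  0.94514204]), 'rotation': array([-0.13981027,  0.33234093,  0.85111865, -0.3815752 ])}
top {'vfov': 57.396841021404896, 'cx': 318.7672058042693, 'cy': 238.26823760192124, 'position': array([ 0.34833839, -0.05396599,  1.0177436 ]), 'rotation': array([ 0.07406263, -0.06953744, -0.65851241,  0.74568135])}
```

View pics/scene0.png

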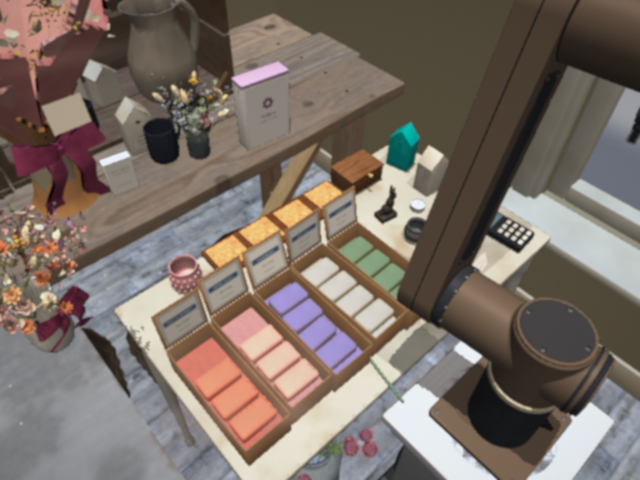

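View pics/top0.png

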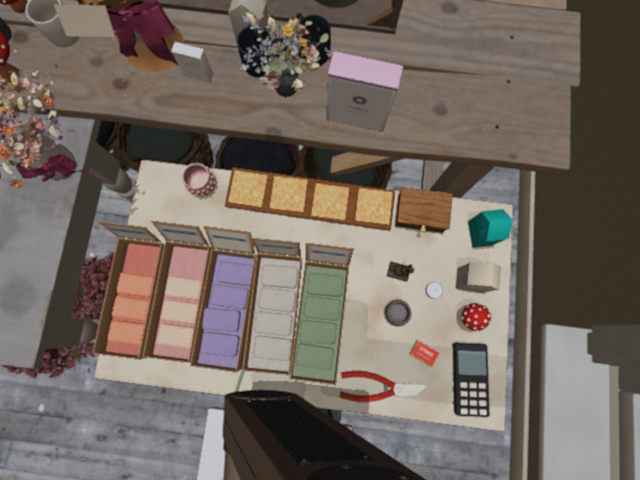

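```bash
cat > h.py <<'E'
import numpy as np,cv2
from scipy.spatial.transform import Rotation as R
def f(c): return 240/np.tan(np.radians(c["vfov"]/2))
def ray(c,u,v):
    k=f(c); d=np.array([(u-c["cx"])/k,-(v-c["cy"])/k,-1.])
    return np.array(c["position"]),R.from_quat(c["rotation"]).apply(d)
def pl(c,u,v,z):
    p,d=ray(c,u,v); return p+d*(z-p[2])/d[2]
def pr(c,P):
    q=R.from_quat(c["rotation"]).inv().apply(np.array(P)-c["position"]);k=f(c)
    return np.array([c["cx"]+k*q[0]/-q[2],c["cy"]-k*q[1]/-q[2]])
def comps(m,amin):
    n,l,s,ce=cv2.connectedComponentsWithStats(m.astype(np.uint8))
    return [(s[i],ce[i],l==i) for i in range(1,n) if s[i][4]>=amin]
E
python3 - <<'E'
from plant import *
from h import *
c=read_camera("top");im=c["frame"];hsv=cv2.cvtColor(im,cv2.COLOR_RGB2HSV)
# mats
m=cv2.inRange(hsv,(12,80,150),(28,255,255));m[:160]=0;m[240:]=0;m[:,:220]=0;m[:,400:]=0
for s,ce,l in comps(m>0,300):
    r=cv2.minAreaRect(cv2.findContours(l.astype(np.uint8),0,2)[0][0])
    print("mat",s[4],ce.round(1),pl(c,*ce,.015).round(4),"rect",np.round(r[0],1),np.round(r[1],1),r[2], pl(c,*r[0],.015).round(4))
cv2.imwrite("pics/crop.png",cv2.resize(im[170:430,340:530],None,fx=3,fy=3,interpolation=2)[:600,:,::-1])
cv2.imwrite("pics/crop2.png",cv2.resize(im[150:250,170:470],None,fx=2.6,fy=2.6,interpolation=2)[:,:,::-1])
s=read_camera("scene")["frame"]
cv2.imwrite("pics/crop3.png",cv2.resize(s[100:280,310:550],None,fx=3.3,fy=3.3,interpolation=2)[:,:,::-1])
E
```

```text
mat 1119 [247.6 188. ] [0.655  0.1492 0.015 ] rect [247.5 187.9] [34.9 33.2] 9.462322235107422 [0.6551 0.1494 0.015 ]
mat 1125 [288.3 193.4] [0.6538 0.0509 0.015 ] rect [288.2 193.4] [34.2 33.3] 7.431407928466797 [0.6537 0.051  0.015 ]
mat 1125 [329.9 201.2] [ 0.6471 -0.0499  0.015 ] rect [330.  201.1] [34.2 33. ] 8.130102157592773 [ 0.6473 -0.05    0.015 ]
mat 1139 [373.7 205.7] [ 0.649  -0.1543  0.015 ] rect [373.7 205.7] [34.5 33.2] 6.709837436676025 [ 0.6489 -0.1543  0.015 ]
```

View pics/crop.png

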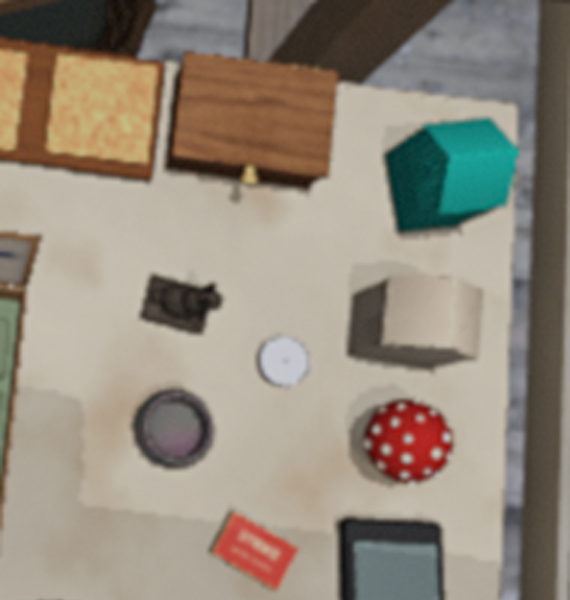

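View pics/crop3.png

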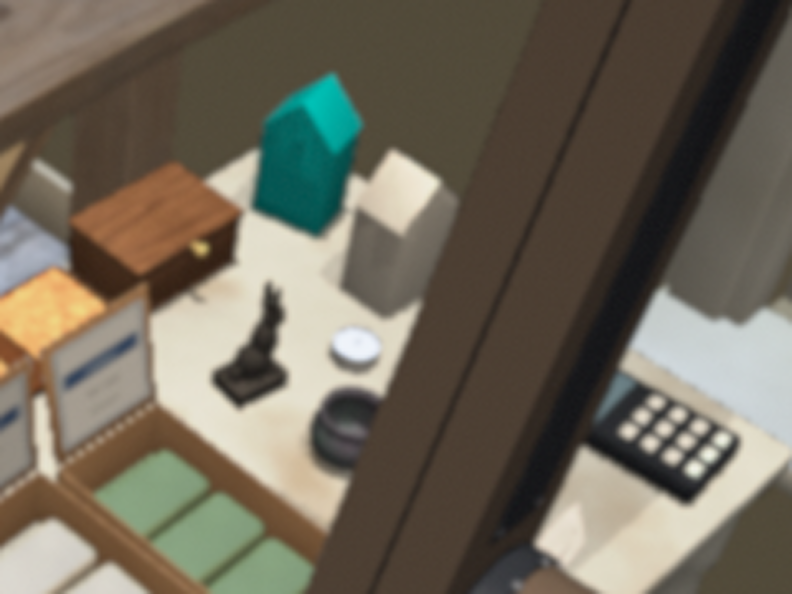

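Run:
```python
from plant import *
from h import *
c=read_camera("top")["frame"];s=read_camera("scene")["frame"]
def z(im,x0,y0,x1,y1,k,n):
    o=cv2.resize(im[y0:y1,x0:x1],None,fx=k,fy=k,interpolation=cv2.INTER_CUBIC)
    for i in range(0,x1-x0,10): cv2.putText(o,str(x0+i),(int(i*k),10),0,.35,(255,0,0));cv2.line(o,(int(i*k),0),(int(i*k),o.shape[0]),(90,90,90),1)
    for i in range(0,y1-y0,10): cv2.putText(o,str(y0+i),(0,int(i*k)+4),0,.35,(255,0,0));cv2.line(o,(0,int(i*k)),(o.shape[1],int(i*k)),(90,90,90),1)
    cv2.imwrite(n,o[...,::-1])
z(c,450,200,520,340,4.2,"pics/a.png")
z(c,375,250,450,335,7,"pics/b.png")
z(s,370,115,460,255,4.2,"pics/c.png")
```

```text
(no output)
```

View pics/a.png

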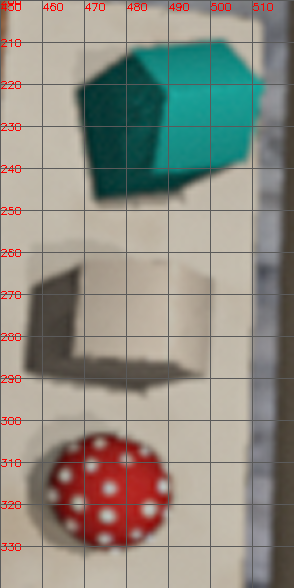

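View pics/b.png

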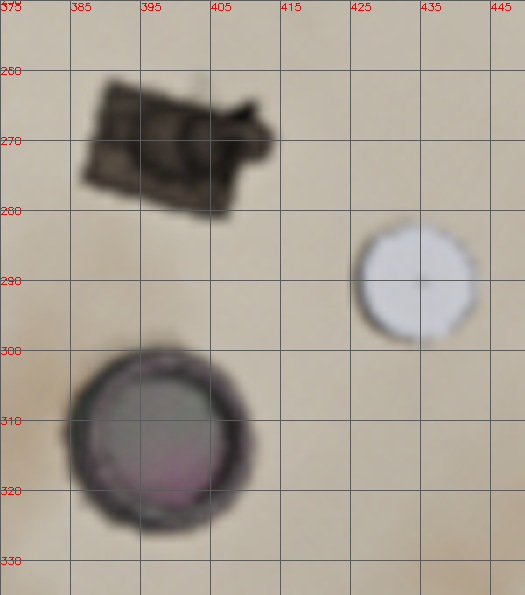

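View pics/c.png

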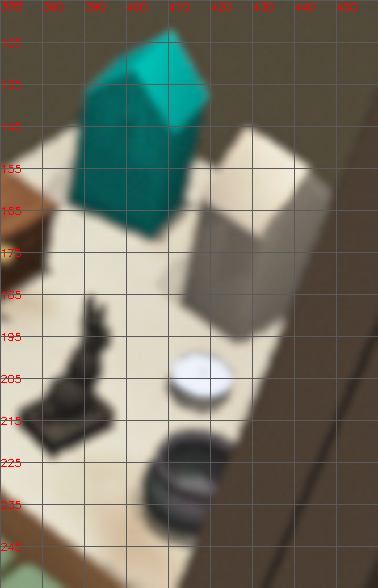

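```bash
cat >> h.py <<'E'
def z(im,x0,y0,x1,y1,k,n):
    o=cv2.resize(im[y0:y1,x0:x1],None,fx=k,fy=k,interpolation=cv2.INTER_CUBIC)
    for i in range(0,x1-x0,10): cv2.putText(o,str(x0+i),(int(i*k),10),0,.35,(255,0,0));cv2.line(o,(int(i*k),0),(int(i*k),o.shape[0]),(90,90,90),1)
    for i in range(0,y1-y0,10): cv2.putText(o,str(y0+i),(0,int(i*k)+4),0,.35,(255,0,0));cv2.line(o,(0,int(i*k)),(o.shape[1],int(i*k)),(90,90,90),1)
    cv2.imwrite(n,o[...,::-1])
def tri(c1,a,c2,b):
    p,d=ray(c1,*a);q,e=ray(c2,*b);A=np.array([d,-e]).T
    t=np.linalg.lstsq(A,q-p,rcond=None)[0]
    return ((p+t[0]*d)+(q+t[1]*e))/2, np.linalg.norm(p+t[0]*d-q-t[1]*e)
E
python3 - <<'E'
from plant import *
from h import *
c=read_camera("top");s=read_camera("scene");T=c["frame"];S=s["frame"]
z(T,90,210,360,270,2.9,"pics/d.png")
z(S,180,170,400,300,3.4,"pics/e.png")
z(T,390,180,460,240,6,"pics/f.png")
# house foot
for p in [(456,289),(458,268),(485,293)]: print("foot",p,pl(c,*p,0).round(4))
for p in [(469,263),(467,286.5),(497,290),(499,266)]: print("eave",pl(c,*p,.095).round(4))
# rabbit plinth
for p in [(390.5,262),(387,276.5),(406,281)]: print("plinth",pl(c,*p,.01).round(4))
hsv=cv2.cvtColor(T,cv2.COLOR_RGB2HSV)
# toadstool
m=cv2.inRange(hsv,(0,0,0),(8,255,255))|cv2.inRange(hsv,(172,0,0),(180,255,255));m&=cv2.inRange(hsv,(0,120,60),(180,255,255));m[:300]=0;m[335:]=0;m[:,:450]=0
ct=max(cv2.findContours(m,0,2)[0],key=cv2.contourArea);print("toad",cv2.minEnclosingCircle(ct),[pl(c,*cv2.minEnclosingCircle(ct)[0],zz).round(4) for zz in(.05,.06)])
# pot
g=T.max(2)<140;g[:295]=0;g[335:]=0;g[:,:378]=0;g[:,420:]=0
ct=max(cv2.findContours(g.astype(np.uint8),0,2)[0],key=cv2.contourArea);e=cv2.minEnclosingCircle(ct);print("pot",e,pl(c,*e[0],.03).round(4),cv2.fitEllipse(ct))
m=(hsv[...,1]<35)&(hsv[...,2]>185);m[:278]=0;m[305:]=0;m[:,:422]=0;m[:,450:]=0
q=max(comps(m,20),key=lambda a:a[0][4]);print("tea",q[0],pl(c,*q[1],.02).round(4))
E
```

```text
foot (456, 289) [ 0.4778 -0.365   0.    ]
foot (458, 268) [ 0.5274 -0.3667  0.    ]
foot (485, 293) [ 0.4769 -0.4324  0.    ]
eave [ 0.5244 -0.3602  0.095 ]
eave [ 0.4738 -0.3587  0.095 ]
eave [ 0.4743 -0.4218  0.095 ]
eave [ 0.5258 -0.424   0.095 ]
plinth [ 0.5203 -0.2069  0.01  ]
plinth [ 0.4856 -0.2019  0.01  ]
plinth [ 0.4807 -0.2463  0.01  ]
toad ((475.89337158203125, 316.09716796875), 14.234485626220703) [array([ 0.4179, -0.3964,  0.05  ]), array([ 0.4172, -0.3928,  0.06  ])]
pot ((397.13958740234375, 312.6370544433594), 13.933916091918945) [ 0.4053 -0.2288  0.03  ] ((397.155029296875, 312.4384460449219), (26.07773208618164, 27.029033660888672), 132.2885284423828)
tea [422 278  28  27 633] [ 0.4648 -0.3139  0.02  ]
```

View pics/d.png

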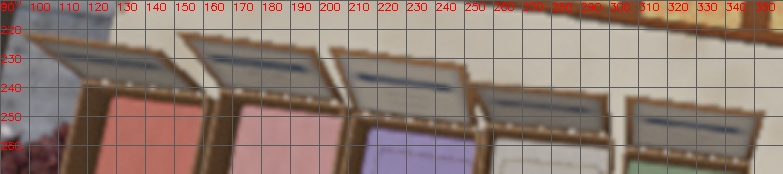

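View pics/e.png

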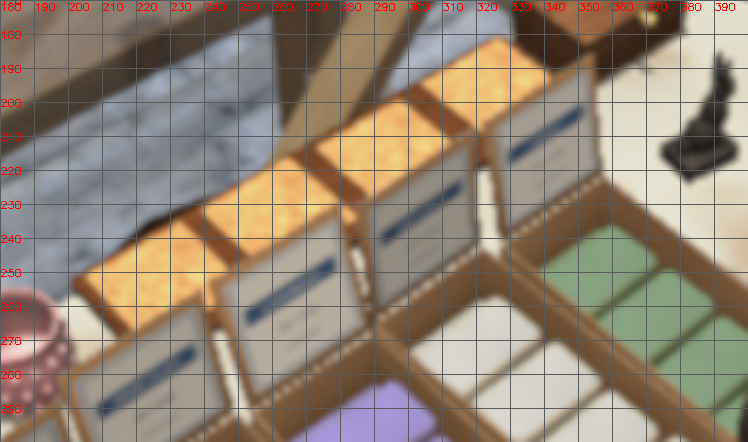

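View pics/f.png

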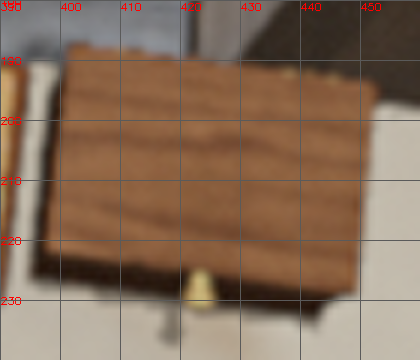

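Run:
```python
from plant import *
from h import *
c=read_camera("top");s=read_camera("scene")
for a,b in [((408,281),"t")]: print(pl(c,*a,.01).round(4))
for p in [(374,215),(383,223.5),(397,215)]: print("sc",pl(s,*p,.003).round(4))
print("plinth tri L/front/R",[ (tri(c,a,s,b)[0].round(4),tri(c,a,s,b)[1].round(4)) for a,b in [((390,262),(374,214)),((387,277),(383,223)),((407.5,281),(397,214.5))]])
print("labels", [ (tri(c,a,s,b)[0].round(3),tri(c,a,s,b)[1].round(4)) for a,b in [((307,243.5),(324.5,207)),((353,248.5),(353,186)),((255,238.5),(285,232)),((299,243),(316,211)),((203,227),(245,257)),((248,232),(280,235))]])
print("box z.058",[pl(c,*p,.058).round(3) for p in [(400,187),(451,194),(448,228.5),(396,221.5)]])
print("house ridge tri",[ (tri(c,a,s,b)[0].round(4),tri(c,a,s,b)[1].round(4)) for a,b in [((483,288.5),(444,155)),((484,264.5),(429,145)),((467,286.5),(432,171)),((469,263),(418,162))]])
print("house foot sc",pl(s,414,187,0).round(4),pl(s,427,196,0).round(4))
# scene mats
hsv=cv2.cvtColor(s["frame"],cv2.COLOR_RGB2HSV)
print("pot scene top corner", pr(s,[.4055,-.230,.022]),"toad",pr(s,[.4175,-.396,.04]))
print([pr(c,[.65,y,.015]).round(1) for y in(.15,-.15)])
print("wrist above", [np.hypot(.65,y) for y in (.15,-.154)])
```

```text
[ 0.4812 -0.2509  0.01  ]
sc [ 0.5198 -0.208   0.003 ]
sc [ 0.4842 -0.2034  0.003 ]
sc [ 0.4811 -0.2522  0.003 ]
plinth tri L/front/R [(array([ 0.5199, -0.2065,  0.0077]), np.float64(0.0014)), (array([ 0.4848, -0.203 ,  0.0047]), np.float64(0.0009)), (array([ 0.4812, -0.2509,  0.0058]), np.float64(0.0012))]
labels [(array([ 0.508, -0.017,  0.166]), np.float64(0.0046)), (array([ 0.51 , -0.107,  0.17 ]), np.float64(0.0007)), (array([0.508, 0.089, 0.162]), np.float64(0.0009)), (array([0.51 , 0.001, 0.162]), np.float64(0.0019)), (array([0.514, 0.192, 0.161]), np.float64(0.0098)), (array([0.516, 0.102, 0.158]), np.float64(0.0094))]
box z.058 [array([ 0.688, -0.206,  0.058]), array([ 0.686, -0.323,  0.058]), array([ 0.604, -0.321,  0.058]), array([ 0.606, -0.204,  0.058])]
house ridge tri [(array([ 0.4658, -0.3767,  0.1411]), np.float64(0.0042)), (array([ 0.5135, -0.3755,  0.1444]), np.float64(0.0052)), (array([ 0.4744, -0.3587,  0.0941]), np.float64(0.001)), (array([ 0.5246, -0.3625,  0.0898]), np.float64(0.0019))]
house foot sc [ 0.5237 -0.3683  0.    ] [ 0.4777 -0.3676 -0.    ]
pot scene top corner [415.04006053 230.56511213] toad [455.01918121 191.84107385]
[array([246.9, 189.9]), array([371.9, 205.1])]
wrist above [np.float64(0.6670832032063168), np.float64(0.667994011949209)]
```

```bash
cat >> h.py <<'E'
def go(st,*wps):
    "wps: (x,y,z,psi): shift & turn in tool frame"
    r0=R.from_quat(st["tcp_rot"]);p0=np.array(st["eef_pos"])
    X=r0.as_matrix()[:,0];print("now",p0.round(4),"psi",np.arctan2(X[1],X[0]).round(3),"t",round(st["time"],2),"open",round(st["opening"],3),"F",np.round(st["contact_force"],1))
    for x,y,zz,psi in wps:
        if psi is None: psi=np.arctan2(X[1],X[0])
        t=R.from_euler("z",psi)*R.from_euler("x",np.pi)
        rv=(r0.inv()*t).as_rotvec(); print("turn",rv.round(3),"shift",r0.inv().apply(np.array([x,y,zz])-p0).round(4))
E
python3 - <<'E'
from plant import *
from h import *
go(get_state(),(.4175,-.3955,.13,None),(.4175,-.3955,.024,None))
E
```

```text
now [ 0.1662 -0.6542  0.2313] psi 0.249 t 0.5 open 1.0 F [-1.1 -0.5 -0.5]
turn [-0.  0. -0.] shift [ 0.3072 -0.1888  0.1013]
turn [-0.  0. -0.] shift [ 0.3072 -0.1888  0.2073]
```

Emit:
{"name": "arm_command", "arguments": {
  "steps": [
    [[0,0,0],[0.05,-0.03,0.016],0.9],
    [[0,0,0],[0.1,-0.062,0.033],0.9],
    [[0,0,0],[0.15,-0.092,0.05],0.9],
    [[0,0,0],[0.2,-0.123,0.066],0.9],
    [[0,0,0],[0.25,-0.154,0.083],0.9],
    [[0,0,0],[0.29,-0.178,0.096],0.9],
    [[0,0,0],[0.307,-0.189,0.101],0.9],
    [[0,0,0],[0.307,-0.189,0.101],0.9]
  ],
  "force": 50
}}

```text
time: 1.5
eef_pos: [0.4177, -0.3949, 0.1302]
tcp_rot: [0.992, 0.125, -0.0, -0.0]
contact_force: [-0.0, -0.8, -0.2]
opening: 0.951
```

Run:
```python
from plant import *
from h import *
st=get_state()
go(st,(.4175,-.3955,.13,None),(.4175,-.3955,.024,None));print(st["qpos"])
c=read_camera("top");z(c["frame"],370,180,530,340,4.2,"pics/g.png")
s=read_camera("scene");z(s["frame"],300,80,540,260,3.3,"pics/g2.png")
```

```text
now [ 0.4177 -0.3949  0.1302] psi 0.251 t 1.5 open 0.951 F [-0.  -0.8 -0.2]
turn [-0.  0. -0.] shift [-0.0003  0.0005  0.0002]
turn [-0.  0. -0.] shift [-0.0002  0.0005  0.1062]
[-9.33682670e-01  1.72843410e-01  1.90735833e+00 -4.69088207e-04
  1.06167602e+00  3.86439857e-01]
```

View pics/g.png

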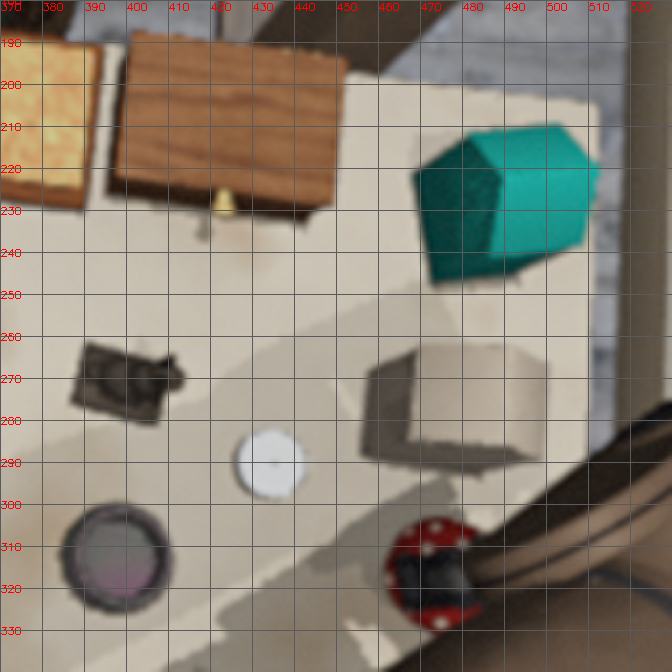

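View pics/g2.png

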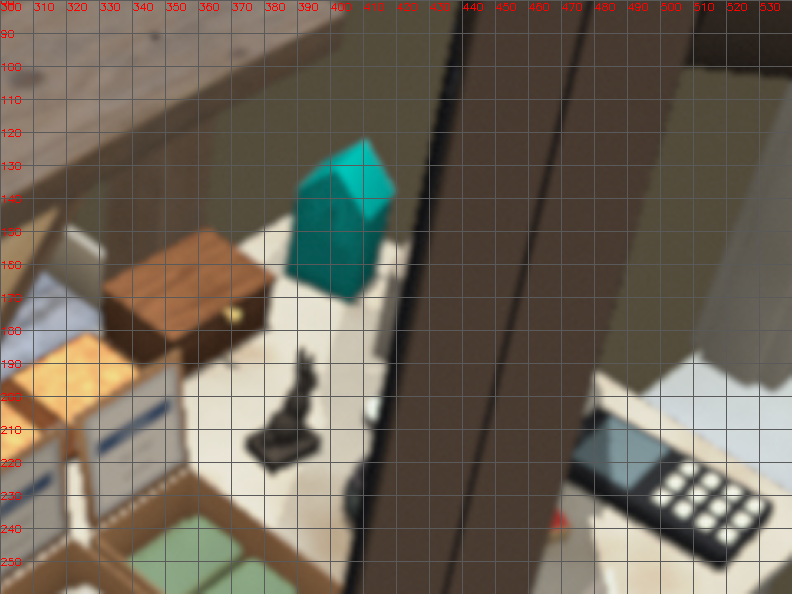

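Emit:
{"name": "arm_command", "arguments": {
  "steps": [
    [[0,0,0],[0,0.0,0.03],0.95],
    [[0,0,0],[0,0.0,0.065],0.95],
    [[0,0,0],[0,0,0.095],0.95],
    [[0,0,0],[0,0,0.106],0.95],
    [[0,0,0],[0,0,0.106],-1],
    [[0,0,0],[0,0,0.106],-1],
    [[0,0,0],[0,0,0.106],-1],
    [[0,0,0],[0,0,0.106],-1]
  ],
  "force": 50
}}

```text
time: 2.6
eef_pos: [0.4177, -0.398, 0.0265]
tcp_rot: [0.992, 0.124, 0.001, 0.002]
contact_force: [-0.6, -0.7, 3.7]
opening: 0.683
```

Emit:
{"name": "arm_command", "arguments": {
  "steps": [
    [[0,0,0],[0,0,0],-1],
    [[0,0,0],[0,0,-0.01],-1],
    [[0,0,0],[0,0,-0.03],-1]
  ]
}}

```text
time: 2.98
eef_pos: [0.417, -0.3969, 0.0564]
tcp_rot: [0.992, 0.124, 0.0, 0.001]
contact_force: [-0.0, -0.3, -1.1]
opening: 0.686
```

Run:
```python
from plant import *
from h import *
st=get_state()
go(st,(.54,-.17,.2,None),(.652,.051,.14,None))
c=read_camera("top");z(c["frame"],430,240,530,350,5,"pics/h.png")
```

```text
now [ 0.417  -0.3969  0.0564] psi 0.249 t 2.98 open 0.686 F [-0.  -0.3 -1.1]
turn [0.002 0.    0.   ] shift [ 0.175  -0.1894 -0.144 ]
turn [0.002 0.    0.   ] shift [ 0.3379 -0.3762 -0.0844]
```

View pics/h.png

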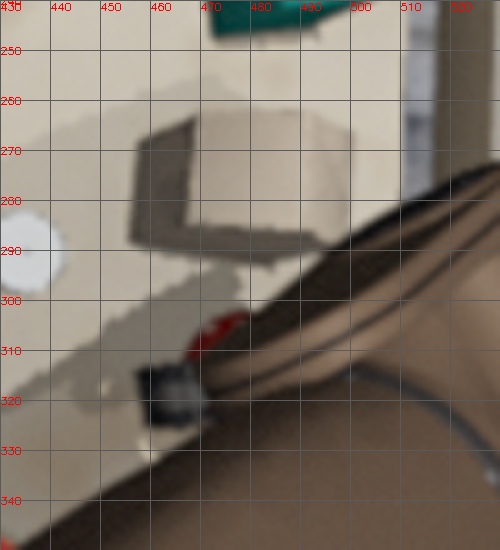

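Emit:
{"name": "arm_command", "arguments": {
  "steps": [
    [[0,0,0],[0,0,-0.04],-1],
    [[0,0,0],[0,0,-0.09],-1],
    [[0,0,0],[0,0,-0.14],-1],
    [[0,0,0],[0.03,-0.032,-0.15],-1],
    [[0,0,0],[0.065,-0.07,-0.15],-1],
    [[0,0,0],[0.1,-0.11,-0.15],-1],
    [[0,0,0],[0.14,-0.15,-0.15],-1],
    [[0,0,0],[0.175,-0.19,-0.15],-1],
    [[0,0,0],[0.21,-0.23,-0.15],-1],
    [[0,0,0],[0.245,-0.27,-0.15],-1],
    [[0,0,0],[0.28,-0.31,-0.15],-1],
    [[0,0,0],[0.31,-0.345,-0.15],-1]
  ]
}}

```text
time: 4.53
eef_pos: [0.6344, 0.0147, 0.2094]
tcp_rot: [0.992, 0.124, 0.003, 0.004]
contact_force: [0.5, -0.9, -0.6]
opening: 0.683
```

Run:
```python
from plant import *
from h import *
st=get_state()
go(st,(.654,.051,.1,None),(.654,.051,.043,None))
c=read_camera("top");z(c["frame"],220,160,380,300,4,"pics/i.png")
s=read_camera("scene");z(s["frame"],180,120,380,300,3.3,"pics/i2.png")
```

```text
now [0.6344 0.0147 0.2094] psi 0.25 t 4.53 open 0.683 F [ 0.5 -0.9 -0.6]
turn [ 0.009 -0.004 -0.   ] shift [ 0.0275 -0.0314  0.1092]
turn [ 0.009 -0.004 -0.   ] shift [ 0.0273 -0.0319  0.1662]
```

View pics/i.png

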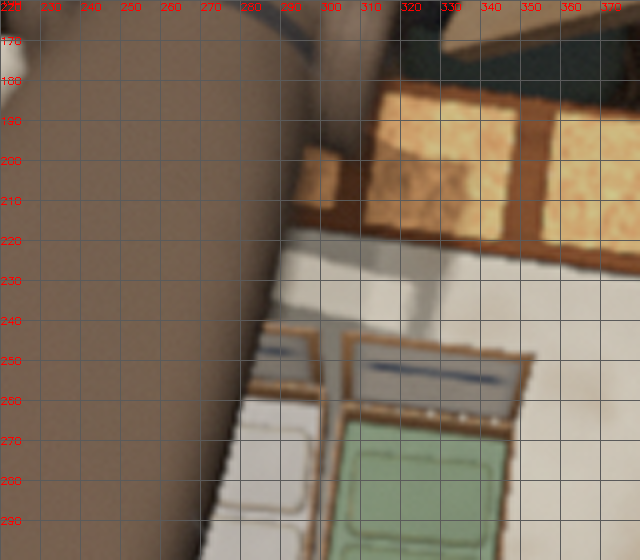

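View pics/i2.png

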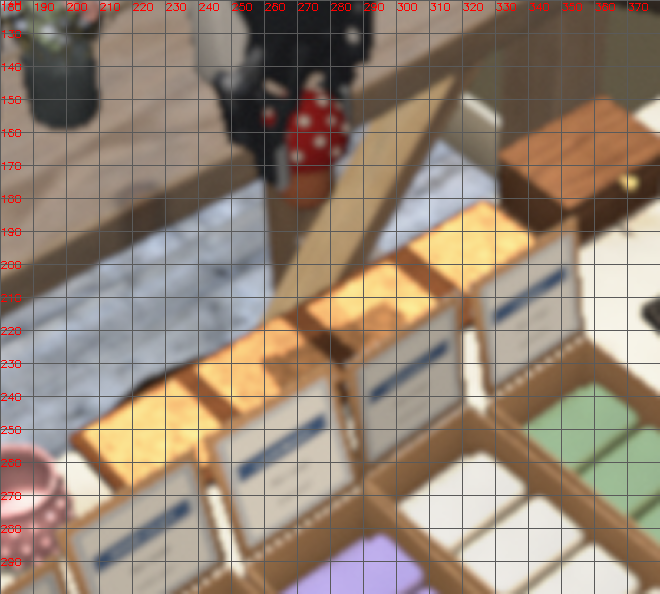

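Run:
```python
from plant import *
from h import *
s=read_camera("scene")
for zz in(.183,.2,.2335): print(pr(s,[.6344,.0147,zz]).round(1), pr(s,[.6344-.019*.35,.0147+.019*.94,zz]).round(1))
S=s["frame"];z(S,245,130,305,200,8,"pics/j.png")
```

```text
[274.3 177.4] [269.8 182.5]
[273.9 171.5] [269.4 176.6]
[273.2 159.5] [268.5 164.6]
```

View pics/j.png

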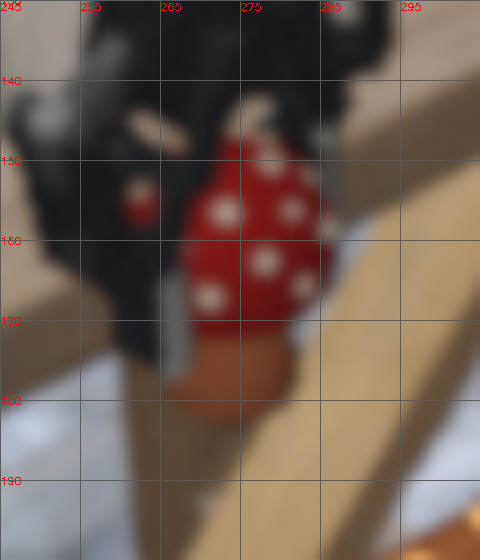

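Emit:
{"name": "arm_command", "arguments": {
  "steps": [
    [[0.009,-0.004,0],[0.027,-0.032,0.0],-1],
    [[0.009,-0.004,0],[0.027,-0.032,0.03],-1],
    [[0.009,-0.004,0],[0.027,-0.032,0.07],-1],
    [[0.009,-0.004,0],[0.027,-0.032,0.11],-1],
    [[0.009,-0.004,0],[0.027,-0.032,0.14],-1],
    [[0.009,-0.004,0],[0.027,-0.032,0.155],-1],
    [[0.009,-0.004,0],[0.027,-0.032,0.163],-1],
    [[0.009,-0.004,0],[0.027,-0.032,0.163],-1]
  ]
}}

```text
time: 5.68
eef_pos: [0.6536, 0.0508, 0.0465]
tcp_rot: [0.992, 0.126, 0.0, 0.0]
contact_force: [0.3, -0.7, -1.0]
opening: 0.683
```

Run:
```python
from plant import *
from h import *
st=get_state()
go(st,(.654,.051,.042,None))
```

```text
now [0.6536 0.0508 0.0465] psi 0.252 t 5.67 open 0.683 F [ 0.3 -0.7 -1. ]
turn [ 0. -0. -0.] shift [ 0.0004 -0.0001  0.0045]
```

Emit:
{"name": "arm_command", "arguments": {
  "steps": [
    [[0,0,0],[0,0,0.003],-1],
    [[0,0,0],[0,0,0.005],-1],
    [[0,0,0],[0,0,0.0055],-1],
    [[0,0,0],[0,0,0.0055],-1]
  ]
}}

```text
time: 6.18
eef_pos: [0.654, 0.0509, 0.0417]
tcp_rot: [0.992, 0.126, 0.001, 0.0]
contact_force: [-0.4, 0.4, 1.0]
opening: 0.685
```

Emit:
{"name": "arm_command", "arguments": {
  "steps": [
    [[0,0,0],[0,0,0],0.5],
    [[0,0,0],[0,0,0],0.7],
    [[0,0,0],[0,0,0],0.9],
    [[0,0,0],[0,0,0],0.9],
    [[0,0,0],[0,0,-0.02],0.9],
    [[0,0,0],[0,0,-0.06],0.9],
    [[0,0,0],[0,0,-0.11],0.9],
    [[0,0,0],[0,0,-0.16],0.9]
  ]
}}

```text
time: 7.18
eef_pos: [0.6539, 0.0509, 0.2049]
tcp_rot: [0.992, 0.126, 0.001, 0.0]
contact_force: [1.4, 0.0, 0.3]
opening: 0.95
```

Run:
```python
from plant import *
from h import *
st=get_state();print(st["qpos"])
go(st,(.5,-.398,.20,np.pi/2-.02),(.5,-.398,.20,-np.pi/2-.02))
```

```text
[-7.66471599e-02  2.64564185e-01  1.65250940e+00 -1.58180320e-04
  1.22158844e+00  1.24202454e+00]
now [0.6539 0.0509 0.2049] psi 0.252 t 7.17 open 0.95 F [1.4 0.  0.3]
turn [ 0.003 -0.002 -1.299] shift [-0.2611  0.3963  0.0046]
turn [-0.002 -0.003  1.843] shift [-0.2611  0.3963  0.0046]
```

Emit:
{"name": "arm_command", "arguments": {
  "steps": [
    [[0,0,-0.1],[-0.02,0.03,-0.01],0.6],
    [[0,0,-0.22],[-0.045,0.07,-0.02],0.6],
    [[0,0,-0.34],[-0.07,0.106,-0.02],0.6],
    [[0,0,-0.47],[-0.095,0.144,-0.02],0.6],
    [[0,0,-0.6],[-0.12,0.182,-0.02],0.6],
    [[0,0,-0.72],[-0.145,0.22,-0.02],0.6],
    [[0,0,-0.85],[-0.17,0.258,-0.02],0.6],
    [[0,0,-0.97],[-0.195,0.296,-0.02],0.6],
    [[0,0,-1.1],[-0.22,0.334,-0.01],0.6],
    [[0,0,-1.2],[-0.245,0.372,0],0.6],
    [[0,0,-1.3],[-0.261,0.396,0.005],0.6],
    [[0,0,-1.3],[-0.261,0.396,0.005],0.6]
  ]
}}

```text
time: 8.68
eef_pos: [0.4991, -0.3995, 0.2005]
tcp_rot: [0.715, 0.699, 0.001, 0.002]
contact_force: [-0.1, -0.6, 0.4]
opening: 0.8
```

Run:
```python
from plant import *
from h import *
st=get_state();print(st["qpos"])
go(st,(.5,-.398,.15,np.pi/2-.02),(.5,-.398,.066,np.pi/2-.02))
c=read_camera("top");z(c["frame"],430,200,530,340,4,"pics/k.png");z(c["frame"],230,160,400,250,4.5,"pics/k3.png")
s=read_camera("scene");z(s["frame"],190,120,440,270,3.1,"pics/k2.png")
```

```text
[-0.83419598  0.23268057  1.69923896  0.00195008  1.20661549 -0.81276325]
now [ 0.4991 -0.3995  0.2005] psi 1.549 t 8.68 open 0.8 F [-0.1 -0.6  0.4]
turn [ 0.003  0.001 -0.002] shift [0.0016 0.0007 0.0505]
turn [ 0.003  0.001 -0.002] shift [0.0016 0.0004 0.1345]
```

View pics/k.png

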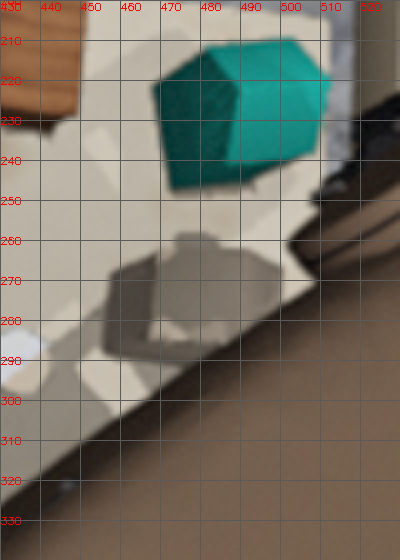

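View pics/k3.png

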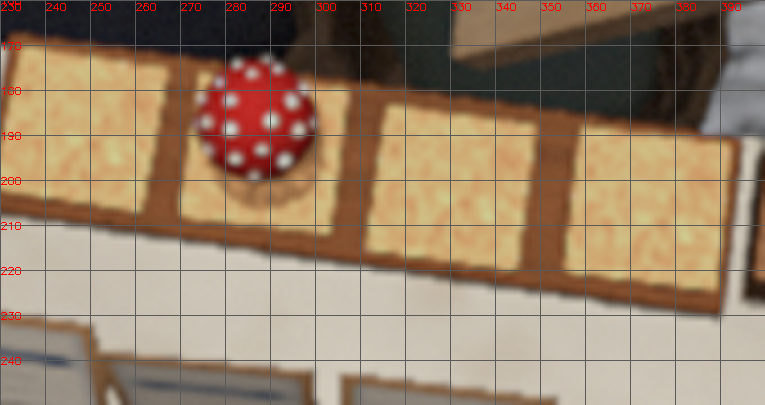

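View pics/k2.png

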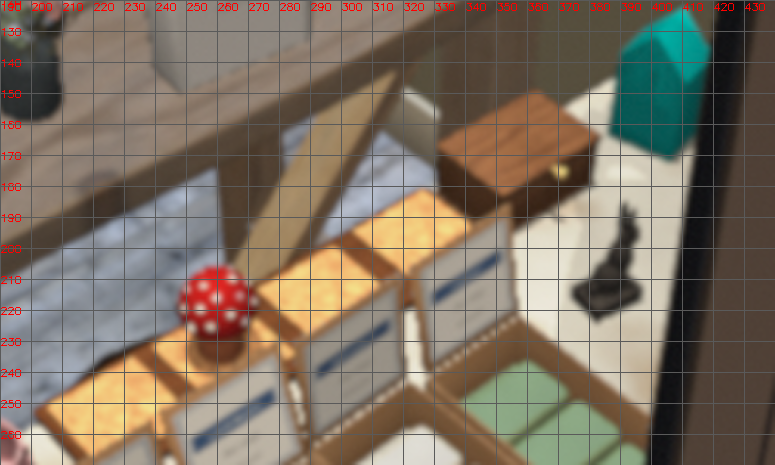

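Emit:
{"name": "arm_command", "arguments": {
  "steps": [
    [[0.003,0.001,0],[0.0015,0.0005,0.02],0.6],
    [[0.003,0.001,0],[0.0015,0.0005,0.06],0.6],
    [[0.003,0.001,0],[0.0015,0.0005,0.1],0.6],
    [[0.003,0.001,0],[0.0015,0.0005,0.125],0.6],
    [[0.003,0.001,0],[0.0015,0.0005,0.134],0.6],
    [[0.003,0.001,0],[0.0015,0.0005,0.134],0.6]
  ]
}}

```text
time: 9.52
eef_pos: [0.5014, -0.3953, 0.0662]
tcp_rot: [0.714, 0.7, 0.0, -0.0]
contact_force: [-0.7, 0.3, 0.4]
opening: 0.798
```

Run:
```python
from plant import *
from h import *
c=pl(read_camera("top"),286,186,.06);print(c)
go(get_state())
```

```text
[0.65689846 0.05382184 0.06      ]
now [ 0.5019 -0.396   0.0674] psi 1.551 t 9.57 open 0.799 F [ 0.3 -0.6  0.5]
```

Emit:
{"name": "arm_command", "arguments": {
  "steps": [
    [[0,0,0],[0,0,0],0.3],
    [[0,0,0],[0,0,0],0],
    [[0,0,0],[0,0,0],-1],
    [[0,0,0],[0,0,0],-1],
    [[0,0,0],[0,0,0],-1],
    [[0,0,0],[0,0,0],-1]
  ]
}}

```text
time: 10.32
eef_pos: [0.5027, -0.3969, 0.0694]
tcp_rot: [0.714, 0.7, 0.0, 0.002]
contact_force: [-1.4, -0.1, 5.7]
opening: 0.582
```

Run:
```python
from plant import *
from h import *
st=get_state();go(st)
```

```text
now [ 0.5027 -0.3969  0.0694] psi 1.551 t 10.32 open 0.582 F [-1.4 -0.1  5.7]
```

Emit:
{"name": "arm_command", "arguments": {
  "steps": [
    [[0,0,0],[0,0,-0.005],-1],
    [[0,0,0],[0,0,-0.02],-1],
    [[0,0,0],[0,0,-0.05],-1],
    [[0,0,0],[0,0,-0.09],-1],
    [[0,0,0],[0,0,-0.13],-1],
    [[0,0,0],[0,0,-0.16],-1],
    [[0,0,0],[0,0,-0.165],-1]
  ]
}}

```text
time: 11.2
eef_pos: [0.5029, -0.3974, 0.2379]
tcp_rot: [0.714, 0.7, 0.0, 0.005]
contact_force: [-0.6, -0.3, -3.0]
opening: 0.584
```

Run:
```python
from plant import *
from h import *
st=get_state();go(st,(.649,-.154,.22,np.pi/2-.02))
c=read_camera("top");z(c["frame"],430,200,550,340,4,"pics/l.png")
s=read_camera("scene");z(s["frame"],340,60,540,270,2.8,"pics/l2.png")
```

```text
now [ 0.5029 -0.3974  0.2379] psi 1.551 t 11.2 open 0.584 F [-0.6 -0.3 -3. ]
turn [0.008 0.007 0.   ] shift [0.2463 0.1412 0.0174]
```

View pics/l.png

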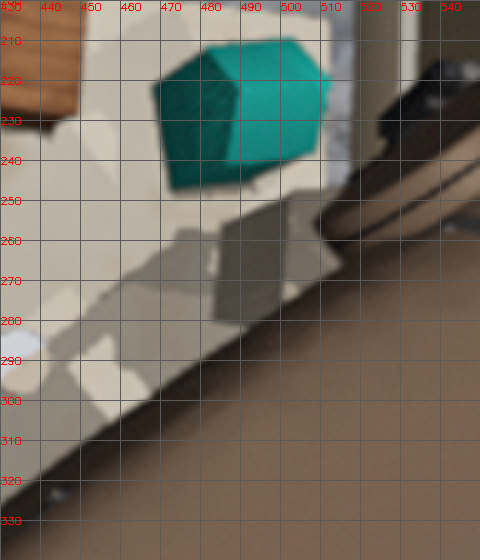

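View pics/l2.png

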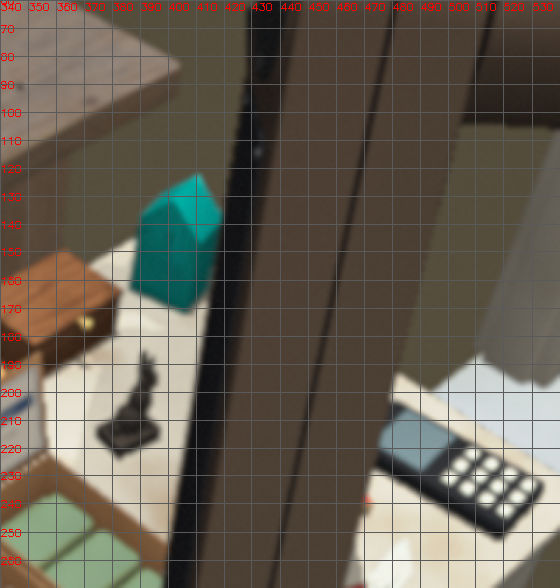

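Emit:
{"name": "arm_command", "arguments": {
  "steps": [
    [[0,0,0],[0.025,0.014,0],-1],
    [[0,0,0],[0.055,0.032,0],-1],
    [[0,0,0],[0.09,0.052,0],-1],
    [[0,0,0],[0.125,0.072,0],-1],
    [[0.008,0.007,0],[0.16,0.092,0],-1],
    [[0.008,0.007,0],[0.195,0.112,0],-1],
    [[0.008,0.007,0],[0.225,0.13,0],-1],
    [[0.008,0.007,0],[0.246,0.141,0],-1],
    [[0.008,0.007,0],[0.246,0.141,0],-1],
    [[0.008,0.007,0],[0.246,0.141,0.03],-1],
    [[0.008,0.007,0],[0.246,0.141,0.06],-1],
    [[0.008,0.007,0],[0.246,0.141,0.06],-1]
  ]
}}

```text
time: 12.8
eef_pos: [0.645, -0.1535, 0.1698]
tcp_rot: [0.714, 0.7, -0.002, -0.007]
contact_force: [-0.5, 1.4, -2.5]
opening: 0.58
```

Run:
```python
from plant import *
from h import *
st=get_state();go(st,(.649,-.154,.10,np.pi/2-.02),(.649,-.154,.086,np.pi/2-.02))
c=read_camera("top");z(c["frame"],330,160,470,260,5,"pics/m.png")
s=read_camera("scene");z(s["frame"],280,90,400,240,4,"pics/m2.png")
```

```text
now [ 0.645  -0.1535  0.1698] psi 1.55 t 12.8 open 0.58 F [-0.5  1.4 -2.5]
turn [-0.013 -0.007 -0.001] shift [-0.0009  0.0049  0.0697]
turn [-0.013 -0.007 -0.001] shift [-0.001   0.0051  0.0837]
```

View pics/m.png

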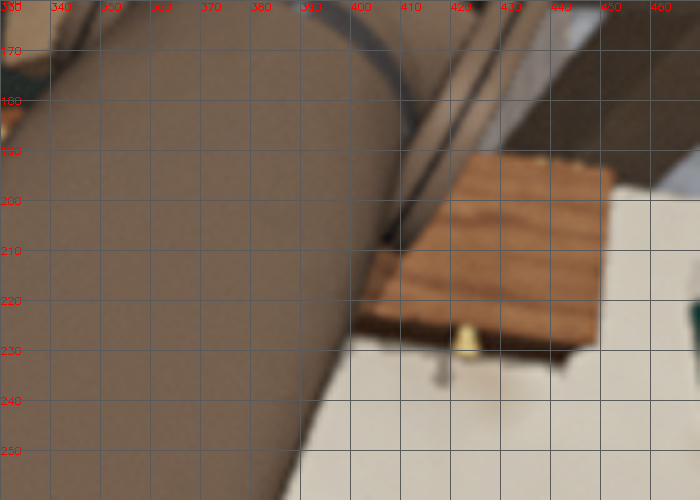

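View pics/m2.png

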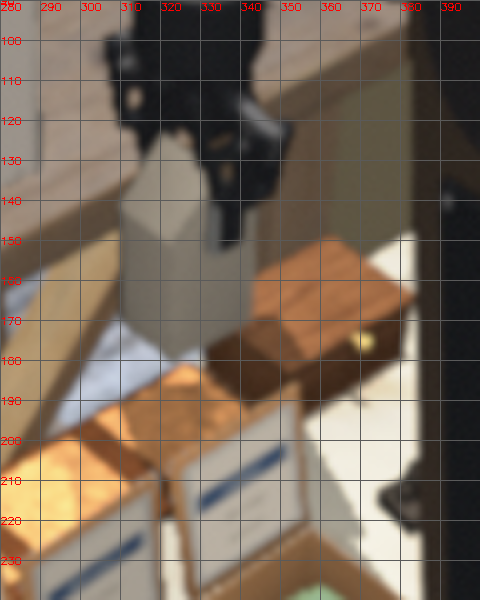

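Run:
```python
from plant import *
from h import *
s=read_camera("scene")
for zz in (.0985,.1015,.1045):
  P=[pl(s,u,v,zz)[:2] for u,v in[(307.5,168),(321,180.5),(341,168.5)]];print(zz,np.round(P,4),"mid",((P[0]+P[2])/2).round(4))
go(get_state())
# mats, scene
hsv=cv2.cvtColor(s["frame"],cv2.COLOR_RGB2HSV)
```

```text
0.0985 [[ 0.6844 -0.1269]
 [ 0.6278 -0.121 ]
 [ 0.6281 -0.1888]] mid [ 0.6562 -0.1578]
0.1015 [[ 0.6817 -0.1246]
 [ 0.6254 -0.1187]
 [ 0.6256 -0.1862]] mid [ 0.6537 -0.1554]
0.1045 [[ 0.6791 -0.1223]
 [ 0.623  -0.1164]
 [ 0.6232 -0.1837]] mid [ 0.6511 -0.153 ]
now [ 0.6484 -0.1543  0.1757] psi 1.55 t 12.95 open 0.584 F [ 0.6 -1.6 -1.8]
```

Run:
```python
from plant import *
from h import *
go(get_state(),(.649,-.154,.10,np.pi/2-.02),(.649,-.154,.086,np.pi/2-.02))
```

```text
now [ 0.6484 -0.1543  0.1757] psi 1.55 t 12.95 open 0.584 F [ 0.6 -1.6 -1.8]
turn [-0.002 -0.003 -0.   ] shift [0.     0.0007 0.0757]
turn [-0.002 -0.003 -0.   ] shift [-0.      0.0008  0.0897]
```

Emit:
{"name": "arm_command", "arguments": {
  "steps": [
    [[-0.002,-0.003,0],[0,0.0005,0.02],-1],
    [[-0.002,-0.003,0],[0,0.0005,0.045],-1],
    [[-0.002,-0.003,0],[0,0.0005,0.065],-1],
    [[-0.002,-0.003,0],[0,0.0005,0.08],-1],
    [[-0.002,-0.003,0],[0,0.0005,0.085],-1],
    [[-0.002,-0.003,0],[0,0.0005,0.085],-1]
  ]
}}

```text
time: 13.7
eef_pos: [0.6489, -0.154, 0.0907]
tcp_rot: [0.714, 0.7, 0.0, -0.0]
contact_force: [0.8, -0.4, -3.4]
opening: 0.576
```

Run:
```python
from plant import *
from h import *
go(get_state(),(.649,-.154,.084,np.pi/2-.02))
```

```text
now [ 0.6489 -0.154   0.0907] psi 1.55 t 13.7 open 0.576 F [ 0.8 -0.4 -3.4]
turn [-0. -0. -0.] shift [0.     0.0001 0.0067]
```

Emit:
{"name": "arm_command", "arguments": {
  "steps": [
    [[0,0,0],[0,0,0.002],-1],
    [[0,0,0],[0,0,0.004],-1],
    [[0,0,0],[0,0,0.006],-1],
    [[0,0,0],[0,0,0.006],-1]
  ]
}}

```text
time: 14.2
eef_pos: [0.6489, -0.154, 0.0847]
tcp_rot: [0.714, 0.7, 0.0, -0.0]
contact_force: [-0.1, 0.8, -2.9]
opening: 0.578
```

Emit:
{"name": "arm_command", "arguments": {
  "steps": [
    [[0,0,0],[0,0,0.001],-1],
    [[0,0,0],[0,0,0.002],-1],
    [[0,0,0],[0,0,0.002],-1]
  ]
}}

```text
time: 14.58
eef_pos: [0.649, -0.1541, 0.0846]
tcp_rot: [0.714, 0.7, -0.0, -0.0]
contact_force: [-3.6, 2.1, 4.9]
opening: 0.583
```

Emit:
{"name": "arm_command", "arguments": {
  "steps": [
    [[0,0,0],[0,0,0],0.25],
    [[0,0,0],[0,0,0],0.4],
    [[0,0,0],[0,0,0],0.6],
    [[0,0,0],[0,0,0],0.6],
    [[0,0,0],[0,0,-0.02],0.6],
    [[0,0,0],[0,0,-0.06],0.6],
    [[0,0,0],[0,0,-0.1],0.6],
    [[0,0,0],[0,0,-0.14],0.6]
  ]
}}

```text
time: 15.58
eef_pos: [0.6494, -0.1541, 0.2277]
tcp_rot: [0.714, 0.7, 0.0, 0.001]
contact_force: [1.3, -0.5, -0.1]
opening: 0.802
```

Run:
```python
from plant import *
from h import *
go(get_state(),(.5005,-.2287,.2,np.pi/2-.13),(.5005,-.2287,.042,np.pi/2-.13))
```

```text
now [ 0.6494 -0.1541  0.2277] psi 1.551 t 15.57 open 0.802 F [ 1.3 -0.5 -0.1]
turn [0.002 0.    0.11 ] shift [-0.0775 -0.1474  0.0275]
turn [0.002 0.    0.11 ] shift [-0.0774 -0.1476  0.1855]
```

Emit:
{"name": "arm_command", "arguments": {
  "steps": [
    [[0,0,0.03],[-0.02,-0.04,0],0.6],
    [[0,0,0.06],[-0.045,-0.085,0.01],0.6],
    [[0,0,0.11],[-0.07,-0.13,0.02],0.6],
    [[0.002,0,0.11],[-0.0775,-0.1475,0.0275],0.6],
    [[0.002,0,0.11],[-0.0775,-0.1475,0.0275],0.6],
    [[0.002,0,0.11],[-0.0775,-0.1475,0.06],0.6]
  ]
}}

```text
time: 16.32
eef_pos: [0.5039, -0.2301, 0.1717]
tcp_rot: [0.751, 0.66, 0.001, 0.005]
contact_force: [-0.1, -0.9, -0.4]
opening: 0.801
```

Run:
```python
from plant import *
from h import *
go(get_state(),(.5005,-.2287,.042,np.pi/2-.13))
c=read_camera("top");z(c["frame"],350,160,450,320,3.6,"pics/n.png")
s=read_camera("scene");z(s["frame"],200,110,440,270,3.3,"pics/n2.png")
```

```text
now [ 0.5039 -0.2301  0.1717] psi 1.441 t 16.32 open 0.801 F [-0.1 -0.9 -0.4]
turn [0.009 0.004 0.001] shift [ 0.0015 -0.0047  0.1296]
```

View pics/n2.png

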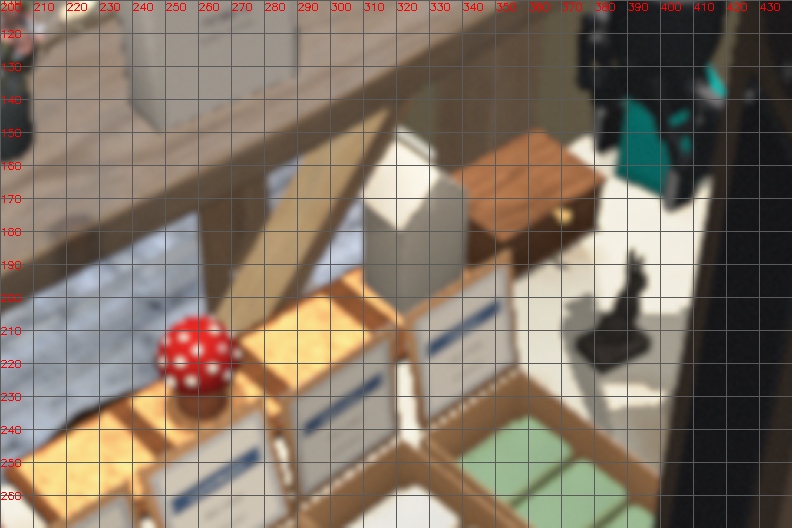

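View pics/n.png

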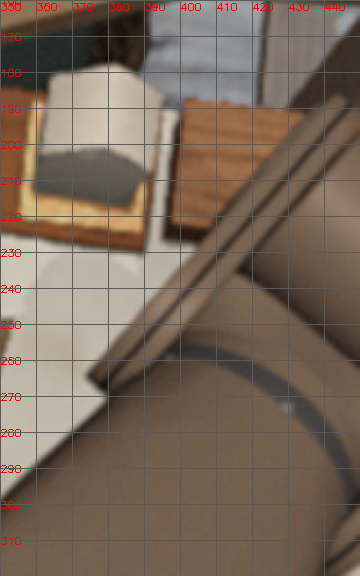

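Emit:
{"name": "arm_command", "arguments": {
  "steps": [
    [[0.006,0.003,0],[0.0015,-0.0035,0.01],0.6],
    [[0.006,0.003,0],[0.0015,-0.0035,0.05],0.6],
    [[0.006,0.003,0],[0.0015,-0.0035,0.09],0.6],
    [[0.006,0.003,0],[0.0015,-0.0035,0.12],0.6],
    [[0.006,0.003,0],[0.0015,-0.0035,0.1295],0.6],
    [[0.006,0.003,0],[0.0015,-0.0035,0.1295],0.6]
  ]
}}

```text
time: 17.18
eef_pos: [0.4967, -0.2248, 0.0359]
tcp_rot: [0.751, 0.66, -0.001, -0.006]
contact_force: [0.5, -0.0, 0.0]
opening: 0.801
```

Run:
```python
from plant import *
from h import *
go(get_state(),(.5005,-.2287,.042,np.pi/2-.13))
```

```text
now [ 0.4967 -0.2248  0.0359] psi 1.442 t 17.18 open 0.801 F [ 0.5 -0.   0. ]
turn [-0.011 -0.005  0.002] shift [-0.0034  0.0042 -0.0062]
```

Emit:
{"name": "arm_command", "arguments": {
  "steps": [
    [[0,0,0],[-0.001,0.001,-0.003],0.6],
    [[0,0,0],[-0.001,0.001,-0.003],0.6],
    [[0,0,0],[-0.001,0.001,-0.003],0.6]
  ]
}}

```text
time: 17.55
eef_pos: [0.4981, -0.2263, 0.0399]
tcp_rot: [0.751, 0.66, -0.001, -0.005]
contact_force: [0.5, 1.0, 0.2]
opening: 0.801
```

Run:
```python
from plant import *
from h import *
go(get_state(),(.5005,-.2287,.042,np.pi/2-.13))
```

```text
now [ 0.4981 -0.2263  0.0399] psi 1.442 t 17.55 open 0.801 F [0.5 1.  0.2]
turn [-0.009 -0.005  0.002] shift [-0.0021  0.0026 -0.0022]
```

Emit:
{"name": "arm_command", "arguments": {
  "steps": [
    [[-0.009,-0.005,0],[-0.002,0.0025,-0.002],0.6],
    [[-0.009,-0.005,0],[-0.002,0.0025,-0.002],0.6],
    [[-0.009,-0.005,0],[-0.002,0.0025,-0.002],0.3],
    [[-0.009,-0.005,0],[-0.002,0.0025,-0.002],0.0],
    [[-0.009,-0.005,0],[-0.002,0.0025,-0.002],-1],
    [[-0.009,-0.005,0],[-0.002,0.0025,-0.002],-1],
    [[-0.009,-0.005,0],[-0.002,0.0025,-0.002],-1],
    [[-0.009,-0.005,0],[-0.002,0.0025,-0.002],-1]
  ]
}}

```text
time: 18.55
eef_pos: [0.5005, -0.2286, 0.0419]
tcp_rot: [0.751, 0.66, -0.0, 0.0]
contact_force: [0.4, -0.2, 0.7]
opening: 0.413
```

Run:
```python
from plant import *
from h import *
go(get_state(),(.5005,-.2287,.042,np.pi/2-.13))
```

```text
now [ 0.5005 -0.2286  0.0419] psi 1.442 t 18.55 open 0.413 F [ 0.4 -0.2  0.7]
turn [0.    0.    0.002] shift [-0.0001  0.0001 -0.0001]
```

Emit:
{"name": "arm_command", "arguments": {
  "steps": [
    [[0,0,0],[0,0,-0.01],-1],
    [[0,0,0],[0,0,-0.04],-1],
    [[0,0,0],[0,0,-0.08],-1],
    [[0,0,0],[0,0,-0.12],-1],
    [[0,0,0],[0,0,-0.16],-1],
    [[0,0,0],[0,0,-0.19],-1],
    [[0,0,0],[0,0,-0.195],-1]
  ]
}}

```text
time: 19.42
eef_pos: [0.5011, -0.2291, 0.2395]
tcp_rot: [0.751, 0.66, 0.0, 0.002]
contact_force: [0.2, -0.4, -3.5]
opening: 0.412
```

Run:
```python
from plant import *
from h import *
go(get_state(),(.647,-.05,.237,np.pi/2-.02))
```

```text
now [ 0.5011 -0.2291  0.2395] psi 1.442 t 19.43 open 0.412 F [ 0.2 -0.4 -3.5]
turn [ 0.004  0.003 -0.108] shift [0.1963 0.1217 0.0024]
```

Emit:
{"name": "arm_command", "arguments": {
  "steps": [
    [[0,0,-0.01],[0.02,0.012,0],-1],
    [[0,0,-0.03],[0.05,0.03,0],-1],
    [[0,0,-0.05],[0.08,0.05,0],-1],
    [[0,0,-0.07],[0.11,0.068,0],-1],
    [[0,0,-0.09],[0.14,0.087,0],-1],
    [[0,0,-0.108],[0.17,0.105,0],-1],
    [[0.002,0.001,-0.108],[0.19,0.118,0],-1],
    [[0.002,0.001,-0.108],[0.196,0.122,0.002],-1],
    [[0.002,0.001,-0.108],[0.196,0.122,0.002],-1],
    [[0.002,0.001,-0.108],[0.196,0.122,0.002],-1],
    [[0.002,0.001,-0.108],[0.196,0.122,0.002],-1]
  ]
}}

```text
time: 20.8
eef_pos: [0.6469, -0.0511, 0.2377]
tcp_rot: [0.715, 0.699, -0.0, 0.001]
contact_force: [0.5, 0.9, -2.6]
opening: 0.411
```

Run:
```python
from plant import *
from h import *
st=get_state()
s=read_camera("scene");z(s["frame"],250,90,370,230,4.2,"pics/o.png")
go(st,(.647,-.05,.0605,np.pi/2-.02))
p=st["eef_pos"];print(pr(s,[p[0],p[1],p[2]-.042]))
```

```text
now [ 0.6469 -0.0511  0.2377] psi 1.549 t 20.8 open 0.411 F [ 0.5  0.9 -2.6]
turn [ 0.002  0.002 -0.002] shift [ 0.0015 -0.0003  0.1772]
[293.30773922 157.5744305 ]
```

View pics/o.png

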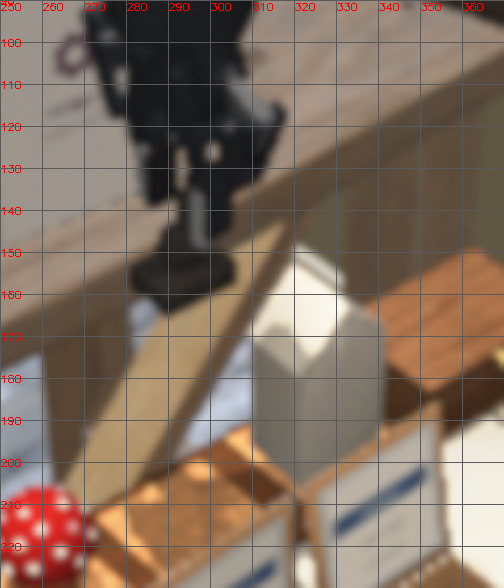

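Run:
```python
from plant import *
from h import *
s=read_camera("scene")
c=read_camera("top")
for p in[(279.5,159.5),(287,165.5),(304.5,158)]: print(pl(s,*p,.1957).round(4))
z(s["frame"],270,125,320,175,10,"pics/o2.png");z(c["frame"],300,150,420,250,5,"pics/o3.png")
```

```text
[ 0.662  -0.0234  0.1957]
[ 0.6351 -0.0228  0.1957]
[ 0.6292 -0.0692  0.1957]
```

View pics/o2.png

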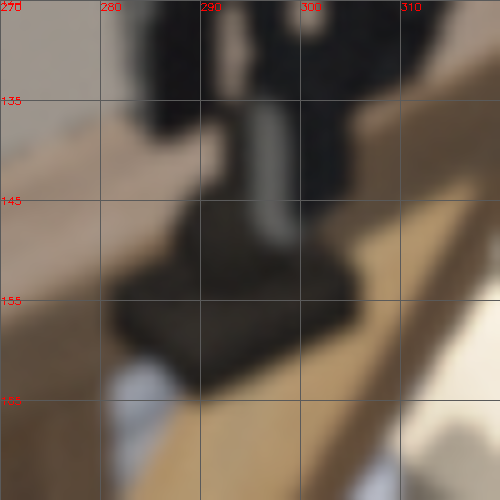

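View pics/o3.png

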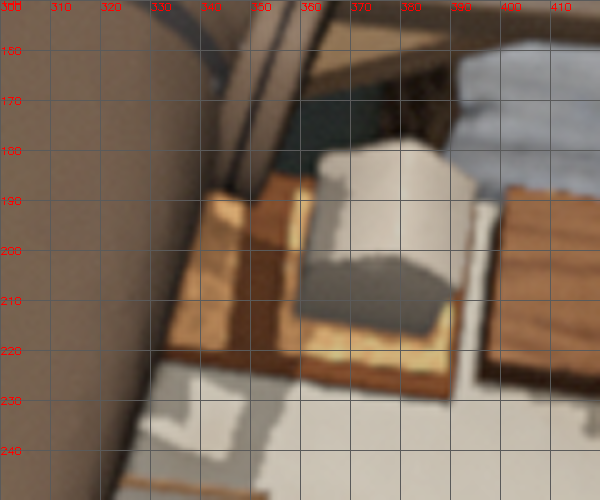

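Emit:
{"name": "arm_command", "arguments": {
  "steps": [
    [[0.002,0.002,0],[0.0015,0,0.02],-1],
    [[0.002,0.002,0],[0.0015,0,0.05],-1],
    [[0.002,0.002,0],[0.0015,0,0.085],-1],
    [[0.002,0.002,0],[0.0015,0,0.12],-1],
    [[0.002,0.002,0],[0.0015,0,0.15],-1],
    [[0.002,0.002,0],[0.0015,0,0.168],-1],
    [[0.002,0.002,0],[0.0015,0,0.176],-1],
    [[0.002,0.002,0],[0.0015,0,0.176],-1],
    [[0.002,0.002,0],[0.0015,0,0.176],-1]
  ]
}}

```text
time: 22.08
eef_pos: [0.6486, -0.0499, 0.0633]
tcp_rot: [0.715, 0.7, 0.001, 0.001]
contact_force: [-0.2, 0.2, -2.9]
opening: 0.407
```

Run:
```python
from plant import *
from h import *
go(get_state(),(.647,-.05,.057,np.pi/2-.02))
```

```text
now [ 0.6486 -0.0499  0.0633] psi 1.55 t 22.07 open 0.407 F [-0.2  0.2 -2.9]
turn [ 0.003  0.001 -0.001] shift [-0.0001 -0.0016  0.0063]
```

Emit:
{"name": "arm_command", "arguments": {
  "steps": [
    [[0.003,0.001,0],[0,-0.0015,0.002],-1],
    [[0.003,0.001,0],[0,-0.0015,0.004],-1],
    [[0.003,0.001,0],[0,-0.0015,0.006],-1],
    [[0.003,0.001,0],[0,-0.0015,0.007],-1],
    [[0.003,0.001,0],[0,-0.0015,0.007],-1]
  ]
}}

```text
time: 22.7
eef_pos: [0.6472, -0.0499, 0.0569]
tcp_rot: [0.714, 0.7, 0.0, -0.0]
contact_force: [-2.4, 0.8, 1.1]
opening: 0.409
```

Contact felt; release.

Emit:
{"name": "arm_command", "arguments": {
  "steps": [
    [[0,0,0],[0,0,0],-0.1],
    [[0,0,0],[0,0,0],0.1],
    [[0,0,0],[0,0,0],0.4],
    [[0,0,0],[0,0,0],0.4],
    [[0,0,0],[0,0,-0.02],0.4],
    [[0,0,0],[0,0,-0.06],0.4],
    [[0,0,0],[0,0,-0.11],0.5],
    [[0,0,0],[0,0,-0.16],0.6],
    [[0,0,0],[0,0,-0.18],0.9],
    [[0,0,0],[0,0,-0.18],0.9]
  ]
}}

```text
time: 23.95
eef_pos: [0.648, -0.0501, 0.2392]
tcp_rot: [0.714, 0.7, 0.001, 0.002]
contact_force: [-0.3, 1.0, -1.0]
opening: 0.952
```

Run:
```python
from plant import *
from h import *
go(get_state(),(.405,-.230,.15,np.pi/2-.02),(.405,-.230,.004,np.pi/2-.02))
```

```text
now [ 0.648  -0.0501  0.2392] psi 1.55 t 23.95 open 0.952 F [-0.3  1.  -1. ]
turn [ 0.004  0.001 -0.001] shift [-0.1849 -0.2395  0.0885]
turn [ 0.004  0.001 -0.001] shift [-0.1848 -0.2401  0.2345]
```

Emit:
{"name": "arm_command", "arguments": {
  "steps": [
    [[0,0,0],[-0.025,-0.033,0],0.9],
    [[0,0,0],[-0.06,-0.078,0],0.9],
    [[0,0,0],[-0.095,-0.123,0],0.9],
    [[0,0,0],[-0.13,-0.168,0.01],0.9],
    [[0,0,0],[-0.16,-0.207,0.03],0.9],
    [[0,0,0],[-0.18,-0.233,0.06],0.9],
    [[0.002,0,0],[-0.185,-0.24,0.09],0.9],
    [[0.002,0,0],[-0.185,-0.24,0.12],0.9],
    [[0.002,0,0],[-0.185,-0.24,0.14],0.9],
    [[0.002,0,0],[-0.185,-0.24,0.14],0.9],
    [[0.002,0,0],[-0.185,-0.24,0.14],0.9]
  ]
}}

```text
time: 25.32
eef_pos: [0.4044, -0.2298, 0.098]
tcp_rot: [0.714, 0.7, 0.0, 0.0]
contact_force: [-0.7, -0.2, -0.4]
opening: 0.953
```

Run:
```python
from plant import *
from h import *
go(get_state(),(.405,-.230,.05,np.pi/2-.02),(.405,-.230,.004,np.pi/2-.02))
s=read_camera("scene");c=read_camera("top");z(s["frame"],190,110,480,290,2.7,"pics/p.png");z(c["frame"],230,160,470,350,3.1,"pics/p2.png")
```

```text
now [ 0.4044 -0.2298  0.098 ] psi 1.55 t 25.32 open 0.953 F [-0.7 -0.2 -0.4]
turn [ 0.001 -0.    -0.001] shift [-0.0002  0.0005  0.048 ]
turn [ 0.001 -0.    -0.001] shift [-0.0002  0.0005  0.094 ]
```

View pics/p.png

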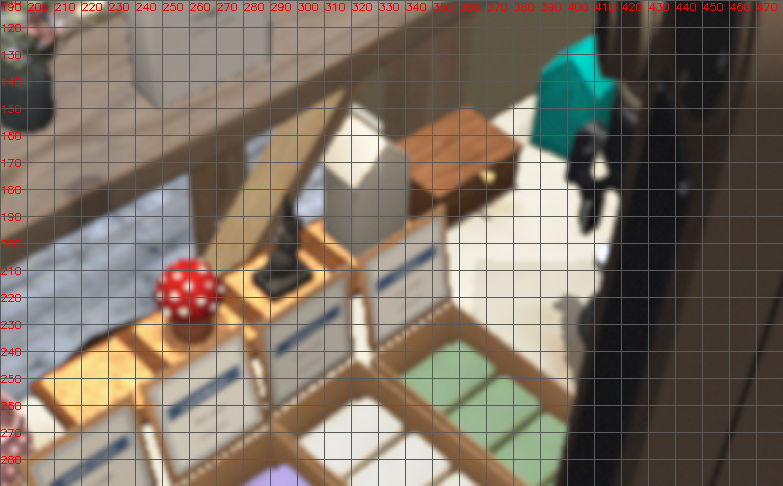

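View pics/p2.png

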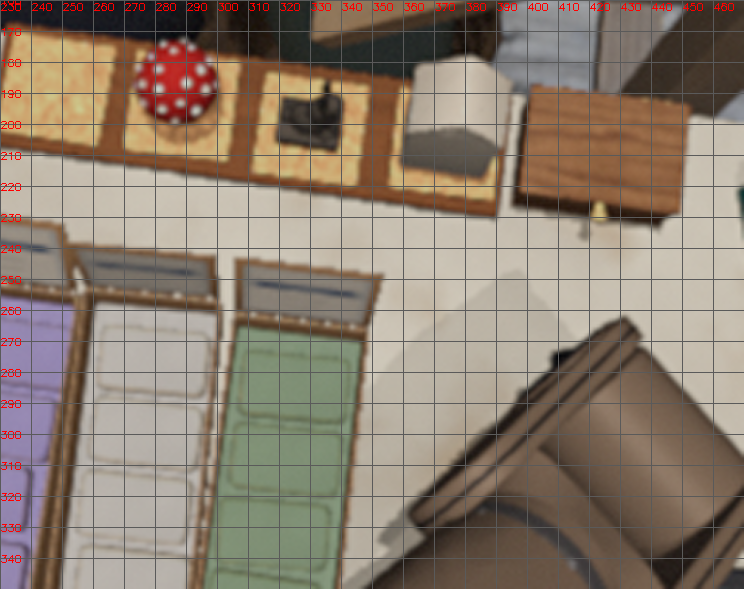

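Emit:
{"name": "arm_command", "arguments": {
  "steps": [
    [[0,0,0],[0,0.0005,0.02],0.9],
    [[0,0,0],[0,0.0005,0.05],0.9],
    [[0,0,0],[0,0.0005,0.075],0.9],
    [[0,0,0],[0,0.0005,0.09],0.9],
    [[0,0,0],[0,0.0005,0.096],0.9],
    [[0,0,0],[0,0.0005,0.096],0.9],
    [[0,0,0],[0,0.0005,0.096],0.9]
  ]
}}

```text
time: 26.3
eef_pos: [0.4066, -0.2311, 0.0041]
tcp_rot: [0.714, 0.7, 0.0, 0.002]
contact_force: [-0.6, 0.3, -0.0]
opening: 0.954
```

Emit:
{"name": "arm_command", "arguments": {
  "steps": [
    [[0,0,0],[0,0,0],0.6],
    [[0,0,0],[0,0,0],0.4],
    [[0,0,0],[0,0,0],-1],
    [[0,0,0],[0,0,0],-1],
    [[0,0,0],[0,0,0],-1],
    [[0,0,0],[0,0,0],-1]
  ],
  "force": 45
}}

```text
time: 27.05
eef_pos: [0.4068, -0.2315, 0.0052]
tcp_rot: [0.714, 0.7, 0.0, 0.002]
contact_force: [-2.1, 1.6, 6.6]
opening: 0.669
```

Run:
```python
from plant import *
from h import *
go(get_state())
```

```text
now [ 0.4068 -0.2315  0.0052] psi 1.55 t 27.05 open 0.669 F [-2.1  1.6  6.6]
```

Emit:
{"name": "arm_command", "arguments": {
  "steps": [
    [[0,0,0],[0,0,-0.005],-1],
    [[0,0,0],[0,0,-0.02],-1],
    [[0,0,0],[0,0,-0.05],-1],
    [[0,0,0],[0,0,-0.09],-1],
    [[0,0,0],[0,0,-0.13],-1],
    [[0,0,0],[0,0,-0.17],-1],
    [[0,0,0],[0,0,-0.21],-1],
    [[0,0,0],[0,0,-0.24],-1],
    [[0,0,0],[0,0,-0.25],-1],
    [[0,0,0],[0,0,-0.25],-1]
  ]
}}

```text
time: 28.3
eef_pos: [0.4058, -0.2306, 0.2554]
tcp_rot: [0.714, 0.7, 0.0, 0.003]
contact_force: [0.3, 1.3, -2.2]
opening: 0.667
```

Run:
```python
from plant import *
from h import *
go(get_state(),(.655,.149,.25,np.pi/2-.02))
```

```text
now [ 0.4058 -0.2306  0.2554] psi 1.55 t 28.3 open 0.667 F [ 0.3  1.3 -2.2]
turn [ 0.005  0.003 -0.   ] shift [0.3847 0.2413 0.0052]
```

Emit:
{"name": "arm_command", "arguments": {
  "steps": [
    [[0,0,0],[0.02,0.012,0],-1],
    [[0,0,0],[0.05,0.031,0],-1],
    [[0,0,0],[0.085,0.053,0],-1],
    [[0,0,0],[0.12,0.075,0],-1],
    [[0,0,0],[0.155,0.097,0],-1],
    [[0,0,0],[0.19,0.119,0],-1],
    [[0,0,0],[0.225,0.141,0],-1],
    [[0,0,0],[0.26,0.163,0],-1],
    [[0,0,0],[0.295,0.185,0],-1],
    [[0,0,0],[0.33,0.207,0],-1],
    [[0,0,0],[0.365,0.229,0],-1],
    [[0.003,0.002,0],[0.385,0.241,0.005],-1]
  ]
}}

```text
time: 29.8
eef_pos: [0.6545, 0.151, 0.2474]
tcp_rot: [0.714, 0.7, -0.001, -0.0]
contact_force: [-0.3, -0.3, -0.4]
opening: 0.665
```

Emit:
{"name": "arm_command", "arguments": {
  "steps": [
    [[0,0,0],[0,0,0],-1],
    [[0,0,0],[0,0,0],-1],
    [[0,0,0],[0,0,0],-1]
  ]
}}

```text
time: 30.18
eef_pos: [0.654, 0.1501, 0.247]
tcp_rot: [0.714, 0.7, -0.002, -0.0]
contact_force: [-0.1, 0.8, -0.8]
opening: 0.667
```

Run:
```python
from plant import *
from h import *
st=get_state();go(st,(.655,.149,.12,np.pi/2-.02),(.655,.149,.025,np.pi/2-.02));print(np.round(st["qpos"],2))
s=read_camera("scene");z(s["frame"],170,110,330,270,3.6,"pics/q.png")
p=st["eef_pos"];print(pr(s,[p[0],p[1],p[2]-.005+.022]))
```

```text
now [0.654  0.1501 0.247 ] psi 1.551 t 30.18 open 0.667 F [-0.1  0.8 -0.8]
turn [-0.003  0.002 -0.   ] shift [-0.0009  0.0013  0.127 ]
turn [-0.003  0.002 -0.   ] shift [-0.0007  0.0016  0.222 ]
[ 0.08  0.27  1.57 -0.    1.31  0.1 ]
[212.9307406  171.50028763]
```

View pics/q.png

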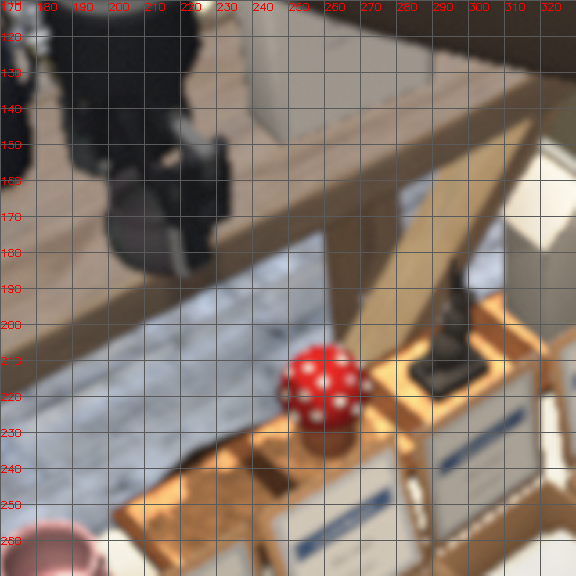

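Emit:
{"name": "arm_command", "arguments": {
  "steps": [
    [[-0.003,0.002,0],[-0.001,0.0015,0.02],-1],
    [[-0.003,0.002,0],[-0.001,0.0015,0.055],-1],
    [[-0.003,0.002,0],[-0.001,0.0015,0.095],-1],
    [[-0.003,0.002,0],[-0.001,0.0015,0.135],-1],
    [[-0.003,0.002,0],[-0.001,0.0015,0.17],-1],
    [[-0.003,0.002,0],[-0.001,0.0015,0.2],-1],
    [[-0.003,0.002,0],[-0.001,0.0015,0.215],-1],
    [[-0.003,0.002,0],[-0.001,0.0015,0.221],-1],
    [[-0.003,0.002,0],[-0.001,0.0015,0.221],-1],
    [[-0.003,0.002,0],[-0.001,0.0015,0.221],-1]
  ]
}}

```text
time: 31.48
eef_pos: [0.6563, 0.1488, 0.0281]
tcp_rot: [0.714, 0.7, 0.002, 0.001]
contact_force: [0.4, -0.4, -0.9]
opening: 0.67
```

Run:
```python
from plant import *
from h import *
go(get_state(),(.655,.149,.020,np.pi/2-.02))
```

```text
now [0.6563 0.1488 0.0281] psi 1.551 t 31.48 open 0.67 F [ 0.4 -0.4 -0.9]
turn [ 0.004 -0.001 -0.   ] shift [ 0.0001 -0.0014  0.0081]
```

Emit:
{"name": "arm_command", "arguments": {
  "steps": [
    [[0.004,-0.001,0],[0,-0.001,0.003],-1],
    [[0.004,-0.001,0],[0,-0.001,0.006],-1],
    [[0.004,-0.001,0],[0,-0.001,0.007],-1],
    [[0.004,-0.001,0],[0,-0.001,0.008],-1],
    [[0.004,-0.001,0],[0,-0.001,0.008],-1]
  ]
}}

```text
time: 32.1
eef_pos: [0.6554, 0.1489, 0.0204]
tcp_rot: [0.714, 0.7, -0.0, -0.0]
contact_force: [-1.6, -0.4, 1.6]
opening: 0.673
```

Contact; release.

Emit:
{"name": "arm_command", "arguments": {
  "steps": [
    [[0,0,0],[0,0,0],0.45],
    [[0,0,0],[0,0,0],0.6],
    [[0,0,0],[0,0,0],0.9],
    [[0,0,0],[0,0,0],0.9],
    [[0,0,0],[0,0,-0.02],0.9],
    [[0,0,0],[0,0,-0.06],0.9],
    [[0,0,0],[0,0,-0.11],0.9],
    [[0,0,0],[0,0,-0.16],0.9],
    [[0,0,0],[0,0,-0.21],0.9],
    [[0,0,0],[-0.05,-0.03,-0.23],0.9],
    [[0,0,0],[-0.1,-0.06,-0.23],0.9],
    [[0,0,0],[-0.15,-0.09,-0.23],0.9]
  ]
}}

```text
time: 33.6
eef_pos: [0.5618, -0.0004, 0.2529]
tcp_rot: [0.714, 0.7, 0.001, 0.002]
contact_force: [0.2, -0.6, -0.4]
opening: 0.954
```

Emit:
{"name": "arm_command", "arguments": {
  "steps": [
    [[0,0,0],[-0.06,-0.03,0],0.9],
    [[0,0,0],[-0.12,-0.06,0],0.9],
    [[0,0,0],[-0.18,-0.09,0],0.9],
    [[0,0,0],[-0.24,-0.09,0],0.9],
    [[0,0,0],[-0.3,-0.06,0],0.9],
    [[0,0,0],[-0.3,-0.06,0],0.9]
  ]
}}

```text
time: 34.35
eef_pos: [0.4961, -0.3025, 0.2545]
tcp_rot: [0.715, 0.699, 0.001, 0.003]
contact_force: [0.1, 0.5, -0.7]
opening: 0.949
```

Run:
```python
from plant import *
from h import *
go(get_state())
s=read_camera("scene");c=read_camera("top");z(s["frame"],170,110,440,290,2.9,"pics/r.png");z(c["frame"],225,160,425,240,4,"pics/r2.png")
m=[[.655,.1492],[.6538,.0509],[.6471,-.0499],[.649,-.1543]]
im=c["frame"].copy()
```

```text
now [ 0.4961 -0.3025  0.2545] psi 1.548 t 34.35 open 0.949 F [ 0.1  0.5 -0.7]
```

View pics/r.png

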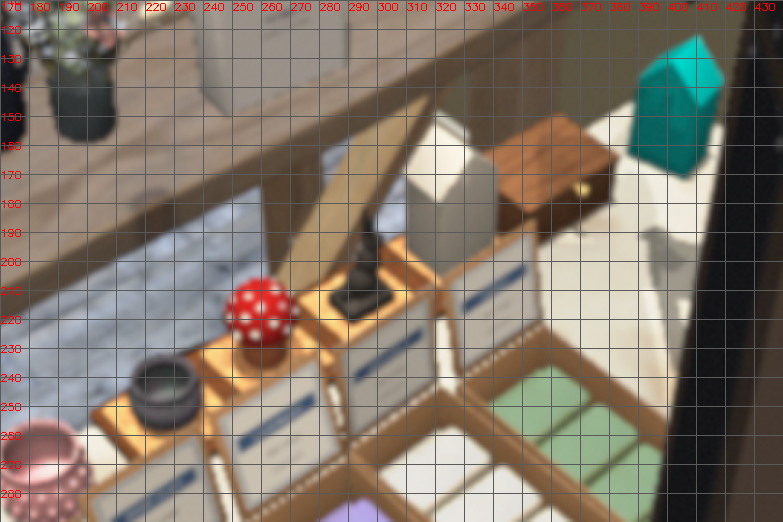

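View pics/r2.png

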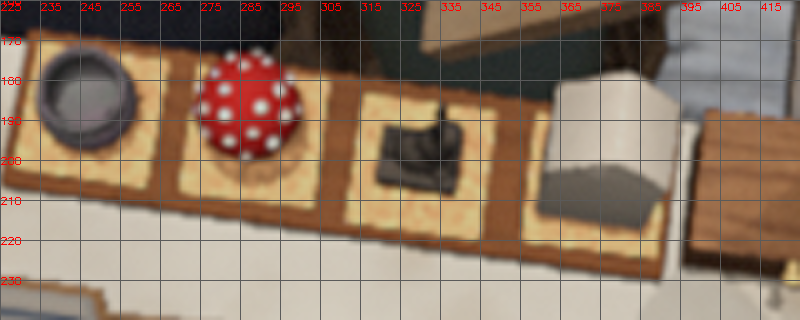

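Run:
```python
from plant import *
from h import *
s=read_camera("scene");c=read_camera("top")
T=c["frame"];hsv=cv2.cvtColor(T,cv2.COLOR_RGB2HSV)
print("pot",pl(c,246.7,184.7,.037+.005).round(4),"scene",pl(s,225,245,.037).round(4))
m=((hsv[...,0]<8)|(hsv[...,0]>172))&(hsv[...,1]>120)&(hsv[...,2]>60);m[:165]=0;m[203:]=0;m[:,:270]=0;m[:,305:]=0
q=max(comps(m,50),key=lambda a:a[0][4]);ct=cv2.findContours(q[2].astype(np.uint8),0,2)[0][0];e=cv2.minEnclosingCircle(ct);print("toad",e,pl(c,*e[0],.067).round(4))
print("hare",[pl(c,*p,.02).round(4) for p in[(322,190),(319.5,206.5),(338,209),(341,191)]])
print("house foot",[pl(c,*p,.015).round(4) for p in[(359.5,212.5),(385,217.5)]])
z(c["frame"],345,170,400,235,9,"pics/t.png");z(c["frame"],305,170,360,235,9,"pics/t2.png")
```

```text
pot [0.6544 0.1471 0.042 ] scene [0.6591 0.1494 0.037 ]
toad ((285.67919921875, 185.4068145751953), 14.090560913085938) [0.6559 0.054  0.067 ]
hare [array([ 0.6706, -0.0279,  0.02  ]), array([ 0.6295, -0.027 ,  0.02  ]), array([ 0.6289, -0.0711,  0.02  ]), array([ 0.6738, -0.0731,  0.02  ])]
house foot [array([ 0.6281, -0.1226,  0.015 ]), array([ 0.6235, -0.1836,  0.015 ])]
```

View pics/t.png

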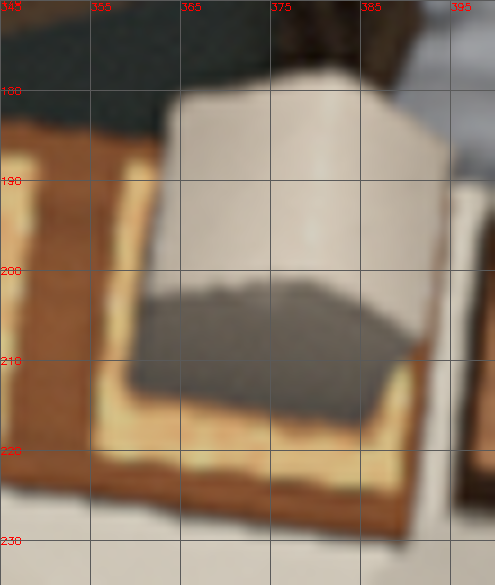

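View pics/t2.png

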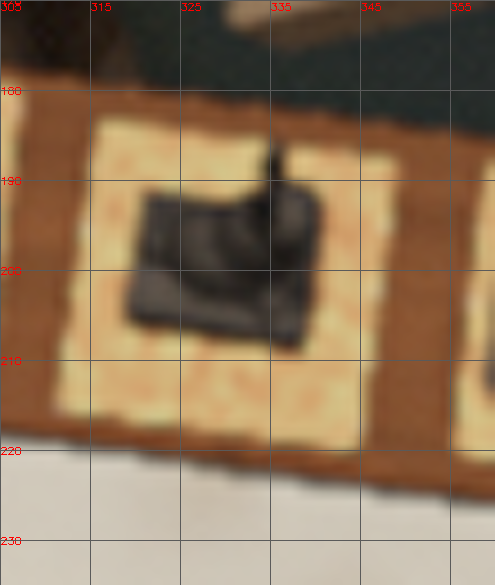

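Emit:
{"name": "arm_command", "arguments": {
  "steps": [
    [[0,0,0],[-0.05,-0.05,0],0.9],
    [[0,0,0],[-0.1,-0.1,0],0.9],
    [[0,0,0],[-0.15,-0.15,0],0.9],
    [[0,0,0],[-0.2,-0.2,0],0.9],
    [[0,0,0],[-0.22,-0.22,0],0.9],
    [[0,0,0],[-0.22,-0.22,0],0.9],
    [[0,0,0],[-0.22,-0.22,0],0.9],
    [[0,0,0],[-0.22,-0.22,0],0.9]
  ]
}}

```text
time: 35.55
eef_pos: [0.2734, -0.5124, 0.2532]
tcp_rot: [0.713, 0.702, 0.001, 0.002]
contact_force: [-0.1, 0.1, 0.6]
opening: 0.948
```

Run:
```python
from plant import *
from h import *
go(get_state())
c=read_camera("top");z(c["frame"],220,160,530,430,2,"pics/u.png")
```

```text
now [ 0.2734 -0.5124  0.2532] psi 1.555 t 35.55 open 0.948 F [-0.1  0.1  0.6]
```

View pics/u.png

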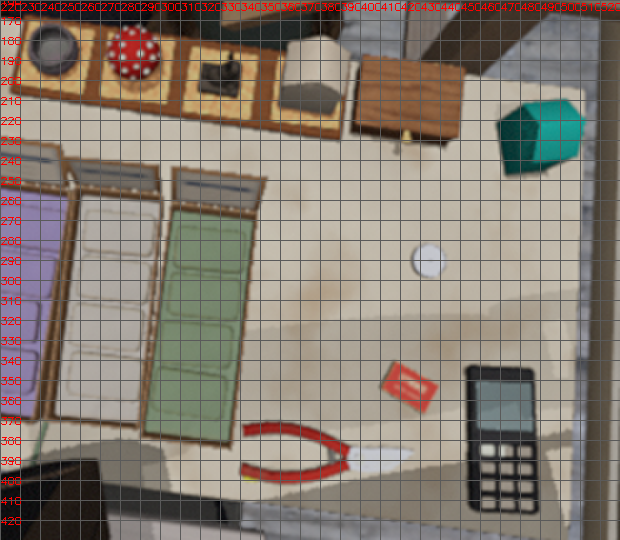

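The picture shows all four ornaments on their mats. The tealight at (434,290) and the turquoise house at (490,227) are where they started, and the arm is clear.

Run:
```python
from plant import *
print(sign_off())
```

```text
the job is handed in; nothing more can be done
None
```

The four ornaments stand upright on the mats and the job is handed in, at about 36 s of the 104 s allowed. From the keepsake box outward they step down in height: house (mat_3), hare (mat_2), toadstool (mat_1), dark pot (mat_0).

**Centring:** in the last pictures each ornament measured within about 2–4 mm of its mat centre, close to the roughly 2 mm camera calibration. The one exception was a rough view of the pot from the scene camera, which put it about 4 mm further back than the top view did.

**House:** its foot looked about 61 mm wide in the top view, against 68 mm given. I put this down to blur or a rounded foot, so its centring is a little less certain.

**Untouched things:** the tealight and the turquoise house are where they started. The forces reported at the end of each move stayed below about 10 N.

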